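# Scan the incubator's label, then hold its sprung hood open at the mark

## Task

Take the stick scanner from its holster, hold it steady for a good second about 7 cm above the bar-code label on the incubator's closed hood, pointing straight down with its wide side along the label's long side, and lower it back home into its holster. Then lift the sprung hood by its handle until its orange pointer is level with the green clip on the scale plate, not well past it, and finish while still holding it there: it shuts if you let go. Leave the clip as set and everything else where it stands.

Things in the scene. Friction and masses are not known exactly. Their poses are not given: they have to be found in the camera images.
- scanner_mid (a point): stick-shaped bar-code scanner, 150 mm tall, 170 g, standing nose down in its holster. Its centre, 75 mm above the flat nose; z points away from the nose. Light grey grip (from 50 to 150 mm above the nose) 36 mm along x (wide side) by 26 mm along y; dark head (lowest 50 mm) 46 by 34 mm. Grip it across y from above, 105 to 115 mm above the nose. Its trigger need not be pressed
- scanner: the same scanner; origin at the centre of the underside of the nose, axes as scanner_mid
- scanner_window (a point): centre of the window in the underside of the scanner's nose, axes of the scanner: the beam leaves along -z, its scan line lies along x. It reads 40 to 100 mm from the label with the beam within 12 mm of the label's centre, tilted under 15 degrees, the scan line within 23 degrees of the label's long side
- holster_seat (a point): centre of the floor of the fixed holster's cup, 10 mm above the work surface, z up. The cup is an open well 56 mm (x) by 44 mm (y) inside, 5 mm of play round the scanner's head; flared mouth, rim 53 mm above the seat; foot 100 x 84 mm. The scanner starts here, axes parallel; it is home when upright with its window within 10 mm sideways and 6 mm in height of this point
- label (a point): centre of the white bar-code label, 70 mm (y, long side) by 40 mm (x), on the flat top of the hood; axes of the hood, z up out of the label
- hood (a joint): opening angle of the incubator's hood: 0 shut, grows as the front edge is lifted, up to 1.35 rad. Springs at the hinge pull it shut: lifting at the handle takes about 5 N at first, 8 N at 0.8 rad. It does not stay open by itself
- hood_hinge (a point): middle of the hood's hinge line at the back of the incubator, 95 mm above the work surface; y lies along the hinge line, to the left seen from behind the handle; axes turn with the hood; shut, x points level from the handle to the hinge and z up. Opening turns it right-handed about +y. The hood is 188 x 208 mm, its top 20 mm above the hinge line
- handle_mid (a point): centre of the hood's handle: round black bar, 12 mm thick, 100 mm long, along the hood's y axis; shut, it is 200 mm in front of the hinge line and 45 mm above it (25 mm above the hood's top, 20 mm ahead of its front edge); steel arms only at its ends. Pinch it from above across the bar; it is a sleeve that turns freely as the hood swings. Axes of the hood
- hood_handle: the sleeve of that handle, 12 mm thick, 92 mm long, origin at its centre, y along the bar; it turns about y
- hood_pointer (a point): tip of the orange pointer on the hood's left (+y) side, 120 mm from the hinge line and level with it when shut; it swings with the hood
- mark (a joint): angle at which the green marker clip stands on the quadrant scale plate, rad, measured as the hood's angle is: when hood equals mark the pointer is level with the middle of the clip. The clip is stiff and stays put
- mark_mid (a point): middle of the green clip (36 x 14 mm, 18 mm along the swing) at the pointer's radius, 120 mm from the hinge line and 16 mm further left than the pointer; z points along the swing, opening direction. The aluminium quadrant plate carrying it stands on the incubator's left side, 117 mm from its middle plane, and reaches 200 mm above the work surface
- bottle: clear bottle with blue cap, 72 mm in diameter, 130 mm tall, on the other side of the incubator from the holster; leave it
- conical_rack: pink tube rack, 75 x 200 x 85 mm, with two capped tubes rising to 118 mm; leave it
- tube_rack: green rack full of small tubes, 110 x 200 x 50 mm; leave it
- tip_box: blue pipette-tip box with pale lid, 128 x 88 x 72 mm; leave it
- pipette_aid: white pipette controller lying flat, about 180 x 180 x 34 mm; leave it
- blue_cap: blue tube cap, 35 mm in diameter, 13 mm high, lying in front of the incubator; leave it
- cool_block: blue metal cooling block, 70 x 70 x 32 mm, with one tube rising to 44 mm; leave it
Things that resemble listed ones, but are neither listed nor needed, are in the scene too. Leave any red look-alike of the part that bears holster_seat alone.

How it is judged:
On the way, in this order (a step that is already met when the one before it is completed fails the run):
1. hood shut, the scanner held still for 0.8 s, 40 to 100 mm over the label, aimed within 12 mm of its centre, tilt under 15 degrees, scan line within 23 degrees of its long side (x of label in the frame of scanner_window between -0.012 and 0.012 m and y of label in the frame of scanner_window between -0.012 and 0.012 m and z of label in the frame of scanner_window between -0.1 and -0.04 m and angle between the z axis of scanner_window and the z axis of label, either way round below 0.26 rad and angle between the x axis of scanner_window and the y axis of label, either way round below 0.4 rad and value of joint hood below 0.03 rad and angular speed of scanner below 0.3 rad/s and linear speed of scanner below 0.03 m/s), for 0.8 s.
2. the scanner is back home in its holster, upright and let go, with the hood still shut (x of scanner_window in the frame of holster_seat between -0.01 and 0.01 m and y of scanner_window in the frame of holster_seat between -0.01 and 0.01 m and z of scanner_window in the frame of holster_seat below 0.006 m and angle between scanner_mid's own z axis and vertical below 0.2 rad and contact force between the fingers and scanner below 0.1 N and value of joint hood below 0.03 rad and linear speed of scanner below 0.03 m/s), for 0.2 s.
At the end, for the whole second after the job is handed in: Fingers hold the handle (over 2 N), pointer within 8 mm of the clip's middle along the swing, hood still (0.05 rad/s); scanner home in its holster (10 mm sideways, 6 mm in height, 0.2 rad) and let go; clip within 5 mm, all other things within 30 mm of where they stood (z of hood_pointer in the frame of mark_mid between -0.008 and 0.008 m and velocity of joint hood between -0.05 and 0.05 rad/s and contact force between the fingers and hood_handle above 2 N and x of scanner_window in the frame of holster_seat between -0.01 and 0.01 m and y of scanner_window in the frame of holster_seat between -0.01 and 0.01 m and z of scanner_window in the frame of holster_seat below 0.006 m and angle between scanner_mid's own z axis and vertical below 0.2 rad and contact force between the fingers and scanner below 0.1 N and distance of mark_mid from where it was at the start of the episode below 0.005 m and distance of each of bottle, conical_rack, tube_rack, tip_box, pipette_aid, blue_cap, cool_block from where it was at the start of the episode below 0.03 m); the arm keeps its last pose, push and grip.
It fails at once if the scanner is let go more than 20 mm above its seat (z of scanner_window in the frame of holster_seat above 0.02 m and contact force between the fingers and scanner below 0.05 N).
It fails at once if the hood is lifted more than 22 mm past the mark (z of hood_pointer in the frame of mark_mid above 0.022 m).
It fails at once if the green clip is shifted by over 5 mm (distance of mark_mid from where it was at the start of the episode above 0.005 m).
It fails at once if a rack, bottle or other thing is shifted by over 30 mm (distance of any of bottle, conical_rack, tube_rack, tip_box, pipette_aid, blue_cap, cool_block from where it was at the start of the episode above 0.03 m).
It fails at once if a rack, bottle or other thing is tipped over (angle between any of bottle, conical_rack, tube_rack, tip_box, pipette_aid, blue_cap, cool_block's own z axis and vertical above 0.4 rad).
It also fails if it takes over 67 s, if anything falls off the work surface, if the arm or the gripper's body presses on something with over 40 N, if the wrist force passes 120 N, or if a joint passes its speed limit or range.

## Robot

A 6-joint arm with a two-finger parallel gripper is mounted at the origin on the work surface. World frame = base frame: x ahead of the robot, y to its left, z up, the work surface at z = 0. Lengths are in m, angles in rad, forces in N, time in s.
With the tool pointing down it reaches from about 0.3 to 0.775 m from the base axis. Payload 14.6 kg.
Tool frame: the origin (TCP) lies at the very end of the fingers, on their centre line; the grasp point (between the pads) lies 19 mm behind it (pinch_z is the distance from the TCP to the grasp point, in m); z points along the fingers, y is the direction in which the jaws open and shut (so a half turn about z gives the same grasp; the last joint's range is limited). The gripper opens to 94 mm and grips with 3 to 60 N. Pads are 16 mm wide; open, the fingers measure 119 mm over their backs; the gripper's body (75 mm by 177 mm) begins 78 mm behind the grasp point.
Start: joints at [-1.253, 0.3, 1.521, -0, 1.321, -0.067], TCP at [0.206, -0.51, 0.205] pointing down, gripper open.
Joint ranges: [-3.03, 3.03], [-0.79, 2.21], [0.23, 2.52], [-1.04, 4.18], [0, 3.07], [-2.55, 2.55]. Speed limits (rad/s): [2.22, 2.22, 2.57, 3.14, 3.14, 3.14].

## Interface

Orientations are given as [roll, pitch, yaw] about the fixed x, y, z axes, in that order (R = Rz(yaw) Ry(pitch) Rx(roll)).
In Python, from station import get_obs, camera, hand_in, pinch_z gives the robot as it stands.
- The arm moves only by the tool servo_tool, never from a script. Its argument "moves" is a list that holds one entry, the list of rows, each a list of 7 numbers: the turn, a rotation vector about the tool's x, y, z normalised to -1 to 1, where 1 is pi/2 rad, then the shift along the tool's x, y, z normalised to -1 to 1, where 1 is 500 mm, then the closure, from 0 (fully open) to 1 (shut). In form: [[[rx, ry, rz, x, y, z, hand], ...]]. A call has 1 to 12 rows; each row is the pose to reach, as a shift and turn from the pose measured when the call began, along the tool's axes at that moment; what a row does not reach only later rows make up. A row lasts 1/12 s, in which the tool goes at most 41.7 mm and 7.16 degrees, less where a joint would pass 70% of its speed; a pose out of reach is approached as far as the arm can. A call with a number of a shift or a turn outside -1 to 1 is refused whole. A call with a gripper value outside its range is refused whole. The fingers move at their own pace and stop on an object; "squeeze" is the grip in N (left out, the last holds). Time passes only in rows, so rows that repeat a pose let the fingers close. It gives the time, the measured TCP pose, the force and the opening at its end, in the units of the state.
- get_obs(): the state, without advancing time (a new reading comes with each control period).
- camera(name): name is "scene" or "top"; returns a dict with "color" (480x640x3 uint8, red, green, blue), "intrinsics" (3x3 intrinsics, pixels), "rvec" (rotation vector, rad) and "tvec" (3), from world to camera coordinates, as OpenCV has them. Camera axes: x right, y down, z forward; pixel columns grow to the right and rows downward; lengths in m; the calibration is good to about 2 mm. A picture is of the moment at which its call begins. There is no depth.
- hand_in(): hands the job in, once; it reports no verdict.
The state is a dict: "time_s": time; "qpos": joint angles; "joint_vel": joint speeds; "tau": joint torques, N m; "ee_pos": TCP position; "eef_rot": TCP orientation; "force": force on the tool from outside, world axes, zero at the start; "moment": the same for the moment, N m; "grip_width": finger opening in m.
Only numpy, scipy, OpenCV 4.12 (cv2) and the standard library are available. Lean on these libraries where they do the work, as an engineer would, in place of code of your own. Each camera call takes 0.05 s, during which the arm holds its last target.

## Working session

There is one attempt and no reset: what is moved stays moved. The work goes in short steps, Python scripts to look and compute and a tool call to move; the robot and the scene stay as the last step left them, time stands still between calls to the robot, and variables do not carry over. Pictures are saved under pics/ and viewed, and the job is handed in when it is done.

Besides the shell and the picture viewer there is one more tool, called after "Request:" as name([rows], argument=value, ...), one row to a line, values as JSON. servo_tool: Moves the arm, as the interface text tells. Scaled input: -1 to 1 covers 500 mm each way for a shift and pi/2 rad each way for a turn. Its arguments: {"type":"object","properties":{"moves":{"type":"array"},"squeeze":{"type":"number"}},"required":["moves"]}

```bash
ls; mkdir -p pics
python3 - <<'E'
from station import *
import cv2
o=get_obs()
print({k:o[k] for k in o}); print(pinch_z)
for n in ("scene","top"):
    c=camera(n); cv2.imwrite(f"pics/{n}0.png",c["color"][:,:,::-1]); print(c["intrinsics"],c["rvec"],c["tvec"])
E
```

```text
pics
{'time_s': 0.0, 'qpos': array([-1.25258891e+00,  3.00479425e-01,  1.52159615e+00, -2.17352536e-05,
        1.32071490e+00, -6.65688064e-02]), 'joint_vel': array([-0.00110888, -0.00161215,  0.00103483,  0.00048449,  0.00035888,
        0.0005203 ]), 'tau': array([ 3.09053539e-04, -5.31800437e+01, -3.52737737e+01,  7.08331587e-02,
        2.43639486e-02, -6.82592986e-05]), 'ee_pos': array([ 0.20636541, -0.50952128,  0.2048754 ]), 'eef_rot': array([-3.14039608e+00, -5.86726523e-05,  3.84781579e-01]), 'force': array([0.35856865, 0.81270558, 0.21374085]), 'moment': array([0.03994169, 0.047704  , 0.00478248]), 'grip_width': 0.09383001007282328}
0.0188
[[437.77866359   0.         320.81099119]
 [  0.         437.77866359 233.98076852]
 [  0.           0.           1.        ]] [ 2.4426447   0.66611214 -0.23422157] [-0.40360212 -0.19493564  1.53417135]
[[619.97943196   0.         308.15655562]
 [  0.         619.97943196 252.79302611]
 [  0.           0.           1.        ]] [ 2.15967534 -2.10821266  0.16209106] [-0.06878806  0.53010704  1.80502952]
```

View pics/scene0.png

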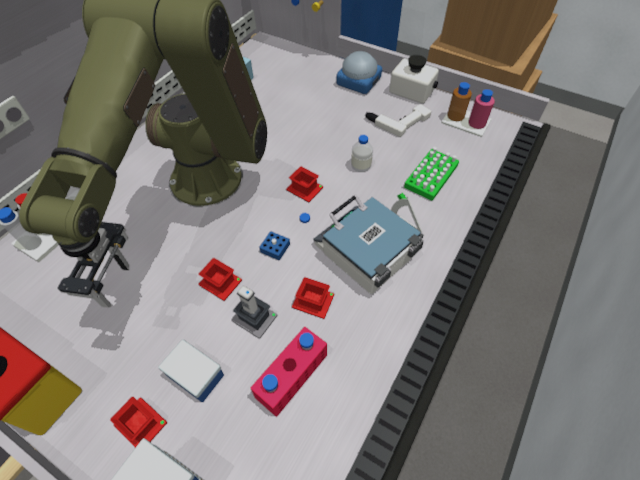

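View pics/top0.png

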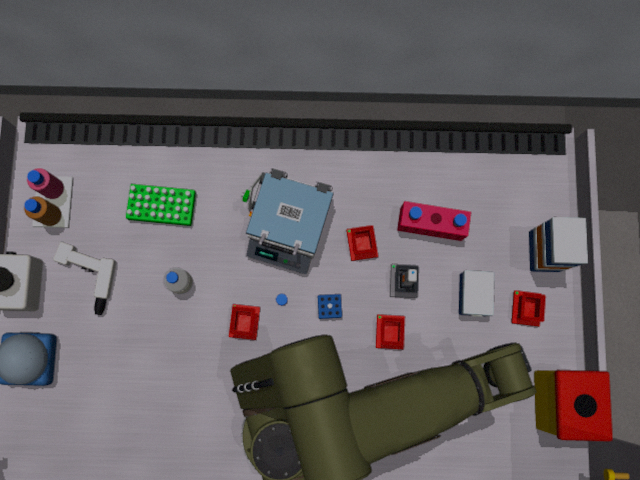

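The only scanner stands in the grey holster, at scene (250,310) and top (405,280). The red empty cups are decoys, at top (362,243), (391,332), (245,322) and (528,308). The hood is at top (290,215). I'll enlarge crops of both areas.

```bash
cat > h.py <<'E'
import numpy as np, cv2
from station import *
def cam(n):
    c=camera(n); R=cv2.Rodrigues(np.array(c["rvec"],float))[0]
    return c["color"],np.array(c["intrinsics"]),R,np.array(c["tvec"],float).ravel()
def back(C,u,v,z):
    _,K,R,t=C; d=R.T@np.linalg.inv(K)@[u,v,1]; o=-R.T@t
    return o+d*(z-o[2])/d[2]
def proj(C,p):
    _,K,R,t=C; q=K@(R@np.array(p)+t); return q[:2]/q[2]
def crop(C,x0,y0,w,h,s,f):
    im=cv2.resize(C[0][y0:y0+h,x0:x0+w],None,fx=s,fy=s,interpolation=cv2.INTER_CUBIC)
    cv2.imwrite("pics/"+f,np.ascontiguousarray(im[:,:,::-1]))
E
python3 - <<'E'
from h import *
T=cam("top");S=cam("scene")
crop(T,235,160,110,120,5,"t_hood.png")
crop(T,375,250,60,60,9,"t_scan.png")
crop(S,220,270,70,75,8,"s_scan.png")
crop(S,300,180,140,110,5,"s_hood.png")
E
```

```text
(no output)
```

View pics/t_hood.png

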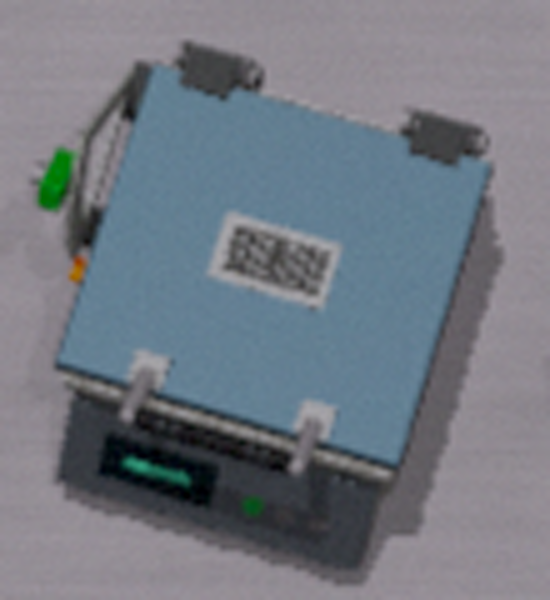

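View pics/t_scan.png

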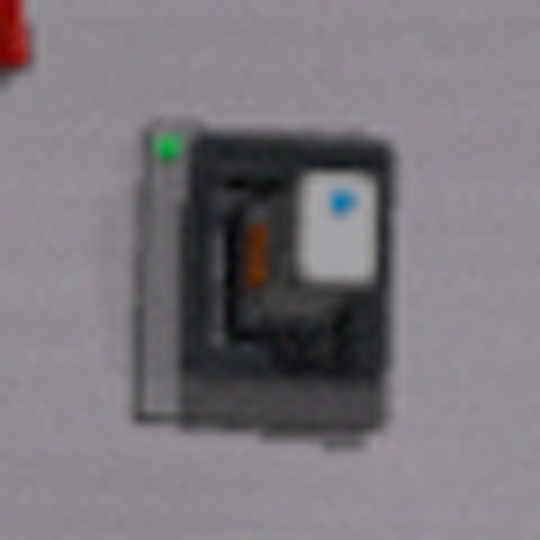

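View pics/s_scan.png

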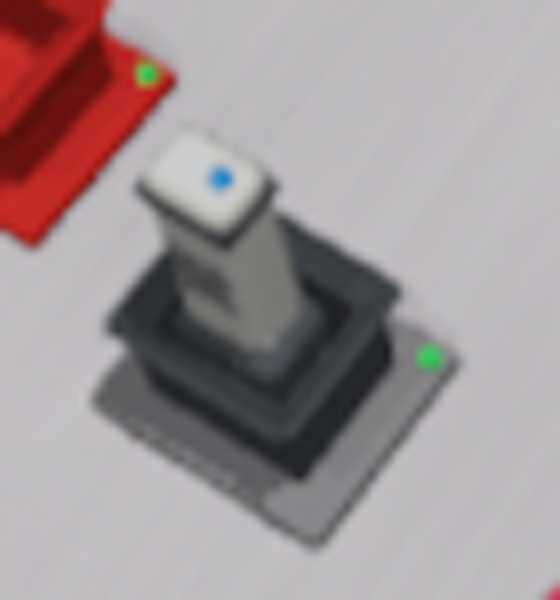

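View pics/s_hood.png

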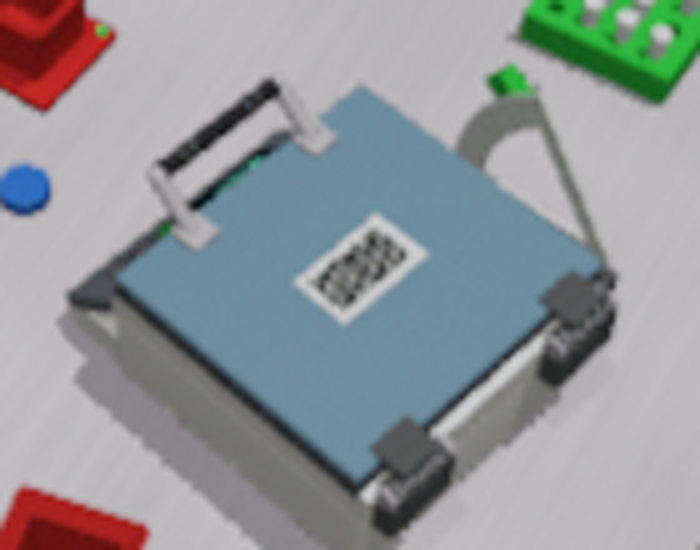

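Run:
```python
from h import *
T=cam("top");S=cam("scene")
def P(C,o,s,pts,z,n):
    q=np.array([back(C,o[0]+(u+.5)/s-.5,o[1]+(v+.5)/s-.5,z) for u,v in pts]); print(n,"mean",q.mean(0).round(4))
    print(q[:,:2].round(4).tolist()); e=np.roll(q,-1,0)-q; print(" len",np.linalg.norm(e,axis=1).round(4),"ang",np.degrees(np.arctan2(e[:,1],e[:,0])).round(1))
P(T,(235,160),5,[(150,65),(490,168),(395,465),(60,365)],.115,"hood T")
P(S,(300,180),5,[(602,262),(358,487),(118,288),(362,85)],.115,"hood S")
P(T,(235,160),5,[(230,212),(342,243),(322,310),(208,275)],.115,"label T")
P(S,(300,180),5,[(378,212),(430,255),(345,325),(294,282)],.115,"label S")
P(T,(375,250),9,[(300,172),(377,172),(377,285),(300,285)],.16,"scan T")
P(S,(220,270),8,[(190,128),(275,185),(225,245),(138,187)],.16,"scan S")
P(S,(220,270),8,[(460,360),(318,550),(95,402),(237,240)],.01,"foot S")
P(T,(375,250),9,[(145,122),(395,130),(388,432),(137,420)],.01,"foot T")
P(S,(220,270),8,[(402,292),(283,440),(108,325),(237,190)],.063,"rim S")
P(T,(375,250),9,[(190,135),(395,140),(388,380),(182,370)],.063,"rim T")
# handle ends
P(T,(235,160),5,[(127,415),(300,470)],.14,"hand T")
P(S,(300,180),5,[(275,88),(160,170)],.146,"hand S")
```

```text
hood T mean [6.366e-01 6.000e-04 1.150e-01]
[[0.7543, 0.0764], [0.6969, -0.1234], [0.5208, -0.0723], [0.5746, 0.1218]]
 len [0.2079 0.1833 0.2014 0.1854] ang [-106.   163.8   74.5  -14.2]
hood S mean [ 0.6412 -0.0029  0.115 ]
[[0.7559, 0.0734], [0.7032, -0.128], [0.5274, -0.0805], [0.5783, 0.1234]]
 len [0.2082 0.182  0.2101 0.1845] ang [-104.7  164.9   76.   -15.7]
label T mean [ 6.393e-01 -4.000e-04  1.150e-01]
[[0.6672, 0.0268], [0.6503, -0.0386], [0.6104, -0.0281], [0.6295, 0.0384]]
 len [0.0676 0.0412 0.0692 0.0394] ang [-104.5  165.2   73.9  -17. ]
label S mean [0.6401 0.0013 0.115 ]
[[0.63, 0.0416], [0.6694, 0.0289], [0.6497, -0.0386], [0.6114, -0.0268]]
 len [0.0415 0.0703 0.0401 0.071 ] ang [ -18.  -106.3  162.9   74.8]
scan T mean [ 0.4573 -0.3466  0.16  ]
[[0.4746, -0.3348], [0.4751, -0.3585], [0.4401, -0.3584], [0.4395, -0.3348]]
 len [0.0237 0.035  0.0236 0.035 ] ang [-8.860e+01  1.798e+02  9.140e+01 -1.000e-01]
scan S mean [ 0.4634 -0.3508  0.16  ]
[[0.4465, -0.337], [0.4815, -0.3398], [0.4804, -0.3645], [0.4451, -0.3619]]
 len [0.035  0.0246 0.0354 0.025 ] ang [ -4.7 -
[... 259 characters left out ...]
5104, -0.3895], [0.4088, -0.3868], [0.4108, -0.3034]]
 len [0.0838 0.1016 0.0834 0.1003] ang [-90.5 178.5  88.6  -1.3]
rim S mean [ 0.4619 -0.3455  0.063 ]
[[0.4997, -0.3155], [0.4965, -0.379], [0.422, -0.3751], [0.4292, -0.3124]]
 len [0.0636 0.0746 0.0631 0.0706] ang [-92.9 177.   83.5  -2.5]
rim T mean [ 0.4605 -0.3459  0.063 ]
[[0.4994, -0.3138], [0.4993, -0.3805], [0.4208, -0.3779], [0.4224, -0.3113]]
 len [0.0667 0.0786 0.0666 0.077 ] ang [-90.1 178.1  88.6  -1.8]
hand T mean [0.5272 0.0305 0.14  ]
[[0.5418, 0.0799], [0.5126, -0.0189]]
 len [0.103 0.103] ang [-106.5   73.5]
hand S mean [0.5314 0.0272 0.146 ]
[[0.5452, 0.0707], [0.5176, -0.0163]]
 len [0.0912 0.0912] ang [-107.6   72.4]
```

Run:
```python
from h import *
T=cam("top");S=cam("scene")
crop(T,236,180,30,40,15,"t_clip.png")
crop(S,380,180,50,60,10,"s_clip.png")
x=np.array([.9646,-.2639,0]);y=np.array([.2639,.9646,0]);H=np.array([.722,-.0237,.095])
for a in np.arange(.2,1.3,.1):
    p=H+y*.135+.12*(-x*np.cos(a)+np.array([0,0,1])*np.sin(a))
    print(round(a,2),((proj(T,p)-[236,180]+.5)*15-.5).round(),((proj(S,p)-[380,180]+.5)*10-.5).round())
```

```text
0.2 [ 97. 436.] [145. 215.]
0.3 [ 95. 407.] [157. 195.]
0.4 [ 95. 373.] [173. 178.]
0.5 [ 97. 334.] [191. 163.]
0.6 [101. 290.] [212. 152.]
0.7 [107. 241.] [237. 143.]
0.8 [115. 188.] [263. 138.]
0.9 [125. 132.] [292. 137.]
1.0 [137.  74.] [323. 139.]
1.1 [150.  13.] [356. 145.]
1.2 [166. -50.] [390. 155.]
```

View pics/t_clip.png

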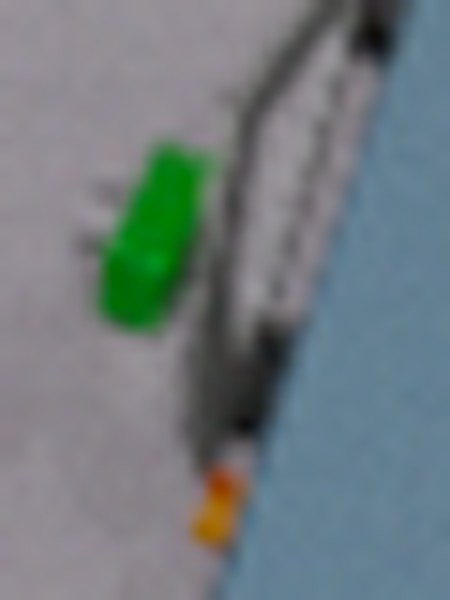

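View pics/s_clip.png

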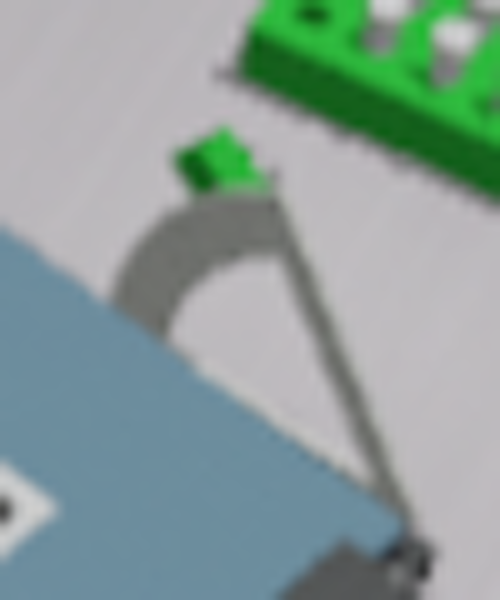

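Run:
```python
from h import *
from scipy.optimize import minimize
T=cam("top");S=cam("scene")
x=np.array([.9646,-.2639,0]);y=np.array([.2639,.9646,0]);z=np.array([0,0,1.]);H=np.array([.722,-.0237,.095])
ms=[]
for C,(x0,y0,w,h) in((T,(236,180,30,30)),(S,(394,190,18,10))):
    im=C[0][y0:y0+h,x0:x0+w].astype(int); m=((im[...,1]-np.maximum(im[...,0],im[...,2]))>40).astype(np.uint8)
    ms.append((C,x0,y0,w,h,cv2.resize(m,None,fx=10,fy=10,interpolation=0))); print(m.sum())
    ys,xs=np.nonzero(m);print(xs.mean()+x0,ys.mean()+y0,xs.min()+x0,xs.max()+x0,ys.min()+y0,ys.max()+y0)
def hull(k,a,L,sz):
    C,x0,y0,w,h,m=ms[k]; r=-x*np.cos(a)+z*np.sin(a); t=x*np.sin(a)+z*np.cos(a)
    P=[H+y*(L+i*sz[1]/2)+r*(.12+j*sz[0]/2)+t*l*sz[2]/2 for i in(-1,1) for j in(-1,1) for l in(-1,1)]
    q=np.array([((proj(C,p)-[x0,y0])+.5)*10 for p in P],np.int32)
    b=np.zeros_like(m); cv2.fillConvexPoly(b,cv2.convexHull(q),1); return b
for sz in((.036,.014,.018),(.014,.036,.018)):
    best=[[],[]]
    for a in np.arange(.4,1.1,.02):
        for L in np.arange(.105,.15,.003):
            for k in(0,1):
                b=hull(k,a,L,sz);m=ms[k][5]; best[k].append(((b&m).sum()/(b|m).sum(),round(a,2),round(L,3)))
    A=[sorted(best[k])[::-1][:3] for k in(0,1)]; 
    J=sorted([(p[0]+q[0],)+p[1:] for p,q in zip(*best)])[::-1][:3]
    print(sz,A,J)
```

```text
55
245.89090909090908 195.34545454545454 243 249 190 201
36
401.8888888888889 195.88888888888889 398 411 190 198
(0.036, 0.014, 0.018) [[(np.float64(0.6954250031859309), np.float64(0.74), np.float64(0.126)), (np.float64(0.676073926073926), np.float64(0.72), np.float64(0.126)), (np.float64(0.6459182413239472), np.float64(0.74), np.float64(0.123))], [(np.float64(0.5710088148873653), np.float64(0.94), np.float64(0.105)), (np.float64(0.567212583103616), np.float64(0.92), np.float64(0.105)), (np.float64(0.5518512582144575), np.float64(0.9), np.float64(0.105))]] [(np.float64(1.075700336067899), np.float64(0.74), np.float64(0.126)), (np.float64(1.0749973025485566), np.float64(0.72), np.float64(0.126)), (np.float64(1.0550357164846718), np.float64(0.74), np.float64(0.123))]
(0.014, 0.036, 0.018) [[(np.float64(0.308072621170368), np.float64(0.72), np.float64(0.138)), (np.float64(0.30777353586223705), np.float64(0.7), np.float64(0.138)), (np.float64(0.30639201195062504), np.float64(0.72), np.float64(0.135))], [(np.float64(0.5509133658889491), np.float64(0.78), np.float64(0.105)), (np.float64(0.5444015444015444), np.float64(0.8), np.float64(0.105)), (np.float64(0.5396501952793343), np.float64(0.76), np.float64(0.108))]] [(np.float64(0.7756831125620498), np.float64(0.72), np.float64(0.114)), (np.float64(0.7735179705878443), np.float64(0.74), np.float64(0.114)), (np.float64(0.7697471259868158), np.float64(0.7), np.float64(0.114))]
```

```bash
cat >> h.py <<'E'
from scipy.spatial.transform import Rotation as Rn
def row(p,yaw,pose=None):
    o=get_obs(); R0=Rn.from_euler("xyz",o["eef_rot"]) ; Rt=Rn.from_euler("xyz",[np.pi,0,yaw])
    d=R0.inv().apply(np.array(p)-o["ee_pos"])/.5; r=(R0.inv()*Rt).as_rotvec()/(np.pi/2)
    print("row",np.r_[r,d].round(4).tolist(),"t",round(o["time_s"],2),"mm",(np.linalg.norm(d)*500).round(1),"deg",(np.linalg.norm(r)*90).round(1))
def st():
    o=get_obs(); print("t",round(o["time_s"],2),"p",o["ee_pos"].round(4),"rot",o["eef_rot"].round(4),"F",o["force"].round(2),"w",round(o["grip_width"],4),"q",o["qpos"].round(2))
E
python3 -c "
from h import *
row([.461,-.347,.205],-.026)"
```

```text
row [-0.0001, -0.0, 0.2615, 0.5941, -0.1106, 0.0009] t 0.5 mm 302.1 deg 23.5
```

Request:
servo_tool([
  [[0, 0, 0.2615, 0.594, -0.1105, 0, 0], [0, 0, 0.2615, 0.594, -0.1105, 0, 0], [0, 0, 0.2615, 0.594, -0.1105, 0, 0], [0, 0, 0.2615, 0.594, -0.1105, 0, 0], [0, 0, 0.2615, 0.594, -0.1105, 0, 0], [0, 0, 0.2615, 0.594, -0.1105, 0, 0], [0, 0, 0.2615, 0.594, -0.1105, 0, 0], [0, 0, 0.2615, 0.594, -0.1105, 0, 0], [0, 0, 0.2615, 0.594, -0.1105, 0, 0], [0, 0, 0.2615, 0.594, -0.1105, 0, 0], [0, 0, 0.2615, 0.594, -0.1105, 0, 0]],
])

```text
time_s: 1.42
ee_pos: [0.4604, -0.3475, 0.2053]
eef_rot: [-3.142, 0.0, -0.026]
force: [-0.3, 0.8, -0.2]
grip_width: 0.0938
```

```bash
python3 -c "
from h import *
st();row([.461,-.347,.101],-.026)
C=cam('scene');crop(C,200,220,120,120,5,'s1.png')"
```

```text
t 1.42 p [ 0.4604 -0.3475  0.2053] rot [-3.1415e+00  3.0000e-04 -2.6200e-02] F [-0.32  0.83 -0.21] w 0.0938 q [-0.71  0.36  1.44 -0.    1.34  0.89]
row [-0.0, 0.0002, -0.0001, 0.0012, -0.001, 0.2087] t 1.42 mm 104.3 deg 0.0
```

View pics/s1.png

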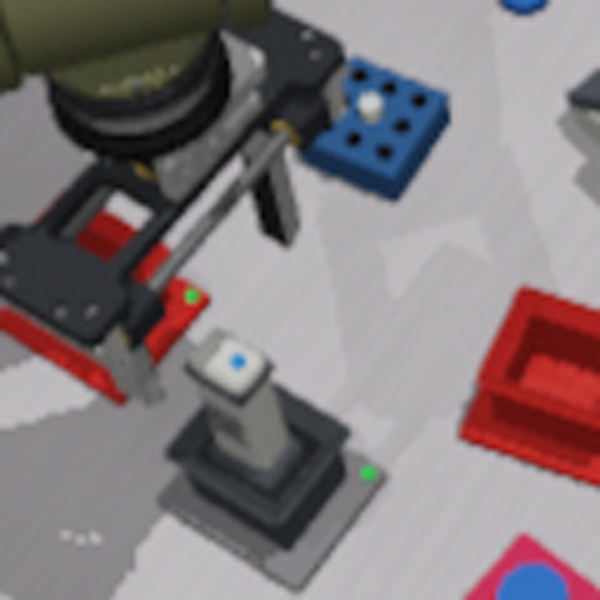

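The open jaws straddle the scanner (crop (235,370)) along y. I'll descend and close gently.

Request:
servo_tool([
  [[0, 0, 0, 0.001, -0.001, 0.07, 0], [0, 0, 0, 0.001, -0.001, 0.14, 0], [0, 0, 0, 0.001, -0.001, 0.19, 0], [0, 0, 0, 0.001, -0.001, 0.2085, 0], [0, 0, 0, 0.001, -0.001, 0.2085, 0], [0, 0, 0, 0.001, -0.001, 0.2085, 0]],
], squeeze=15)

```text
time_s: 1.97
ee_pos: [0.4606, -0.3481, 0.1024]
eef_rot: [3.141, -0.001, -0.028]
force: [-0.1, -0.5, 1.0]
grip_width: 0.0941
```

Request:
servo_tool([
  [[0, 0, 0, 0, 0, 0, 0.4], [0, 0, 0, 0, 0, 0, 0.6], [0, 0, 0, 0, 0, 0, 0.75], [0, 0, 0, 0, 0, 0, 0.9], [0, 0, 0, 0, 0, 0, 1], [0, 0, 0, 0, 0, 0, 1], [0, 0, 0, 0, 0, 0, 1], [0, 0, 0, 0, 0, 0, 1], [0, 0, 0, 0, 0, 0, 1]],
], squeeze=15)

```text
time_s: 2.72
ee_pos: [0.4606, -0.3481, 0.1024]
eef_rot: [3.141, -0.001, -0.028]
force: [0.3, 0.1, -0.1]
grip_width: 0.0375
```

```bash
python3 -c "
from h import *
st()"
```

```text
t 2.72 p [ 0.4606 -0.3481  0.1024] rot [ 3.141e+00 -6.000e-04 -2.790e-02] F [ 0.33  0.11 -0.11] w 0.0375 q [-0.71  0.46  1.55 -0.    1.13  0.89]
```

Request:
servo_tool([
  [[0, 0, 0, 0, 0, 0, 1], [0, 0, 0, 0, 0, 0, 1], [0, 0, 0, 0, 0, 0, 1], [0, 0, 0, 0, 0, 0, 1], [0, 0, 0, 0, 0, 0, 1]],
], squeeze=15)

```text
time_s: 3.13
ee_pos: [0.4605, -0.348, 0.1022]
eef_rot: [3.141, -0.0, -0.028]
force: [0.6, 0.3, -2.2]
grip_width: 0.0257
```

```bash
python3 -c "
from h import *
st()
C=cam('scene');crop(C,200,220,120,120,5,'s2.png');C=cam('top');crop(C,350,200,120,120,5,'t2.png')"
```

```text
t 3.13 p [ 0.4605 -0.348   0.1022] rot [ 3.1412e+00 -3.0000e-04 -2.7900e-02] F [ 0.62  0.26 -2.16] w 0.0257 q [-0.71  0.46  1.55 -0.    1.13  0.89]
```

View pics/s2.png

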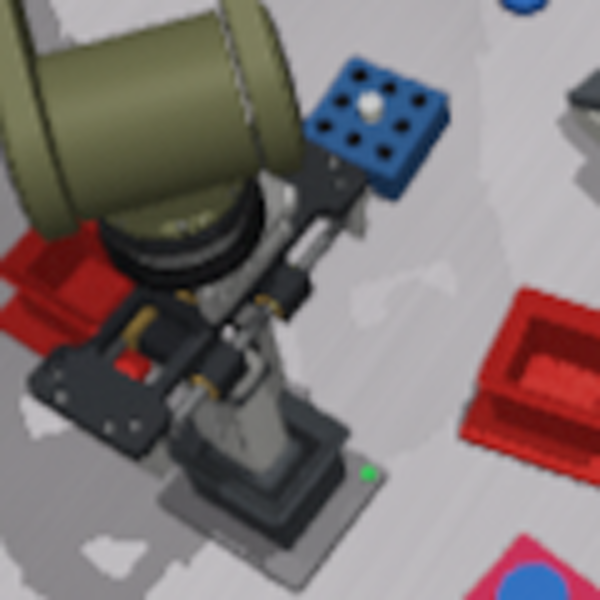

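Gripped at 25.7 mm, which matches the 26 mm grip. Lifting straight up.

Request:
servo_tool([
  [[0, 0, 0, 0, 0, -0.02, 1], [0, 0, 0, 0, 0, -0.05, 1], [0, 0, 0, 0, 0, -0.1, 1], [0, 0, 0, 0, 0, -0.16, 1], [0, 0, 0, 0, 0, -0.22, 1], [0, 0, 0, 0, 0, -0.28, 1], [0, 0, 0, 0, 0, -0.34, 1], [0, 0, 0, 0, 0, -0.38, 1], [0, 0, 0, 0, 0, -0.396, 1], [0, 0, 0, 0, 0, -0.396, 1]],
], squeeze=25)

```text
time_s: 4.07
ee_pos: [0.4607, -0.3482, 0.3023]
eef_rot: [3.139, -0.003, -0.028]
force: [0.1, 0.0, -2.2]
grip_width: 0.0256
```

```bash
python3 -c "
from h import *
st();row([.640,.0005,.300],1.30)
C=cam('scene');crop(C,180,180,150,150,4,'s3.png')"
```

```text
t 4.07 p [ 0.4607 -0.3482  0.3023] rot [ 3.139e+00 -2.900e-03 -2.790e-02] F [ 0.1   0.03 -2.25] w 0.0256 q [-0.71  0.31  1.29 -0.    1.54  0.89]
row [0.0026, -0.0005, -0.8454, 0.3389, -0.7071, 0.0038] t 4.07 mm 392.0 deg 76.1
```

View pics/s3.png

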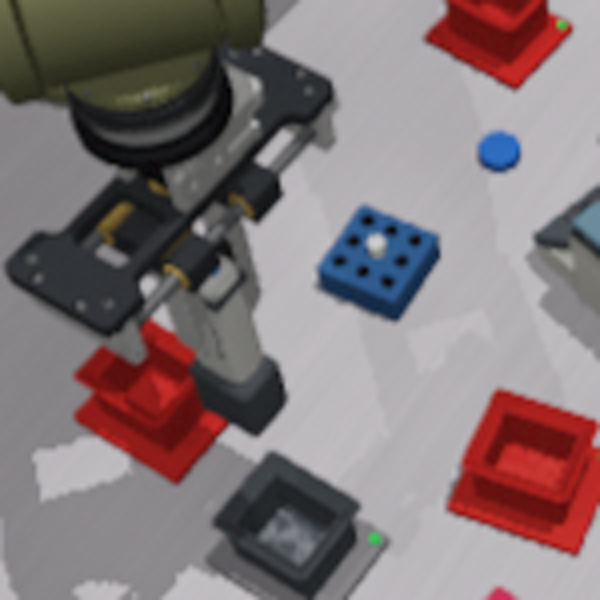

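The scanner is out and upright. Carrying it over the label now.

Request:
servo_tool([
  [[0, 0, -0.05, 0.02, -0.04, 0, 1], [0, 0, -0.12, 0.05, -0.105, 0, 1], [0, 0, -0.19, 0.082, -0.17, 0, 1], [0, 0, -0.26, 0.115, -0.24, 0, 1], [0, 0, -0.33, 0.147, -0.307, 0, 1], [0, 0, -0.4, 0.18, -0.375, 0, 1], [0, 0, -0.47, 0.212, -0.443, 0, 1], [0, 0, -0.54, 0.245, -0.51, 0, 1], [0, 0, -0.61, 0.277, -0.578, 0, 1], [0.001, 0, -0.69, 0.307, -0.64, 0, 1], [0.002, 0, -0.765, 0.329, -0.687, 0, 1], [0.0026, 0, -0.83, 0.3389, -0.7071, 0.0038, 1]],
])

```text
time_s: 5.12
ee_pos: [0.6402, 0.0041, 0.2957]
eef_rot: [-3.136, -0.002, 1.285]
force: [0.3, -0.1, -2.1]
grip_width: 0.0256
```

```bash
python3 -c "
from h import *
st();row([.640,.0005,.277],1.30)
C=cam('scene');crop(C,270,100,160,150,4,'s4.png')
C=cam('top');crop(C,230,130,130,140,4,'t4.png')"
```

```text
t 5.12 p [0.6402 0.0041 0.2957] rot [-3.1362e+00 -1.5000e-03  1.2847e+00] F [ 0.29 -0.14 -2.09] w 0.0256 q [-0.05  0.47  1.08  0.    1.59  0.23]
row [-0.0034, -0.001, -0.0097, -0.0072, 0.0018, 0.0374] t 5.12 mm 19.1 deg 0.9
```

View pics/s4.png

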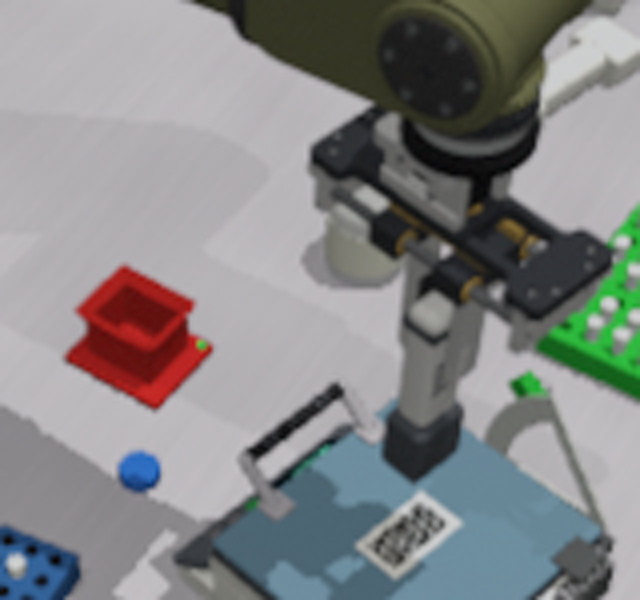

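View pics/t4.png

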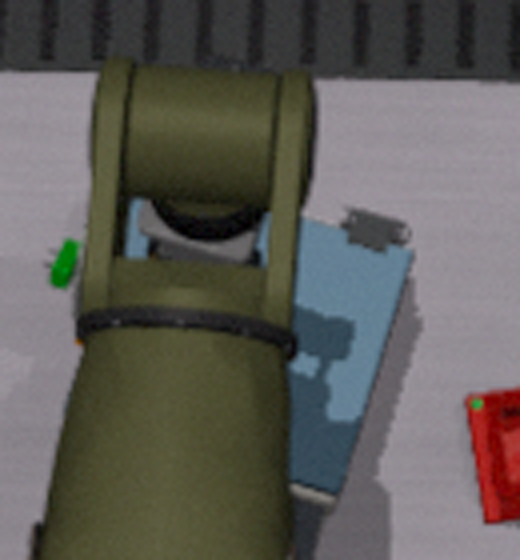

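Request:
servo_tool([
  [[-0.0034, -0.001, -0.0097, -0.0072, 0.0018, 0.015, 1], [-0.0034, -0.001, -0.0097, -0.0072, 0.0018, 0.03, 1], [-0.0034, -0.001, -0.0097, -0.0072, 0.0018, 0.0374, 1], [-0.0034, -0.001, -0.0097, -0.0072, 0.0018, 0.0374, 1], [-0.0034, -0.001, -0.0097, -0.0072, 0.0018, 0.0374, 1], [-0.0034, -0.001, -0.0097, -0.0072, 0.0018, 0.0374, 1]],
])

```text
time_s: 5.72
ee_pos: [0.6394, -0.0015, 0.277]
eef_rot: [-3.142, 0.0, 1.294]
force: [0.4, 0.5, -1.9]
grip_width: 0.0258
```

Run:
```python
from h import *
st()
C=cam('scene')
o=get_obs();R=Rn.from_euler("xyz",o["eef_rot"])
W=o["ee_pos"]+R.apply([0,0,.0922])
print("window",W)
im=C[0].copy()
for dx,dy in((1,1),(1,-1),(-1,-1),(-1,1)):
    q=proj(C,W+R.apply([.023*dx,.017*dy,0])); print(q.round(1))
    q2=proj(C,W+R.apply([.023*dx,.017*dy,-.05])); im[int(round(q2[1])),int(round(q2[0]))]=(255,255,0)
    im[int(round(q[1])),int(round(q[0]))]=(255,0,0)
crop((im,),330,180,100,100,6,'s5.png')
```

```text
t 5.72 p [ 0.6394 -0.0015  0.277 ] rot [-3.1415e+00  5.0000e-04  1.2943e+00] F [ 0.35  0.48 -1.89] w 0.0258 q [-0.06  0.47  1.13 -0.    1.55  0.22]
window [ 0.63943091 -0.00143636  0.18486638]
[383.8 217.5]
[374.5 210.5]
[363.  219.7]
[372.3 227. ]
```

View pics/s5.png

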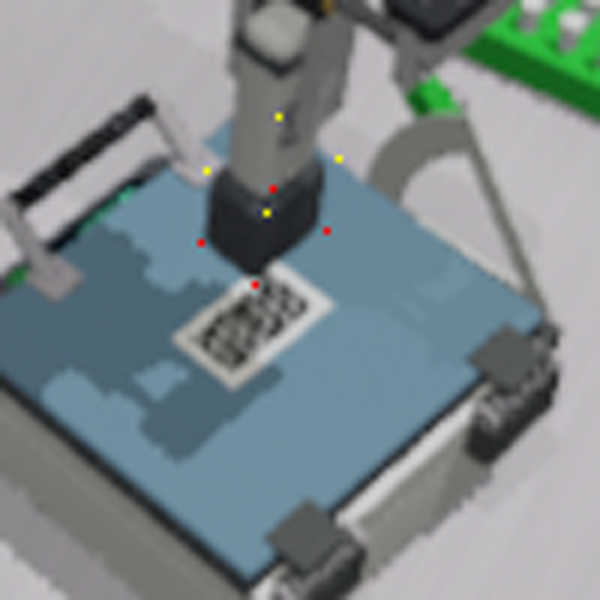

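The nose is within about 3 mm of its predicted place above the label. Holding.

Request:
servo_tool([
  [[0, 0, 0, 0, 0, 0, 1], [0, 0, 0, 0, 0, 0, 1], [0, 0, 0, 0, 0, 0, 1], [0, 0, 0, 0, 0, 0, 1], [0, 0, 0, 0, 0, 0, 1], [0, 0, 0, 0, 0, 0, 1], [0, 0, 0, 0, 0, 0, 1], [0, 0, 0, 0, 0, 0, 1], [0, 0, 0, 0, 0, 0, 1], [0, 0, 0, 0, 0, 0, 1], [0, 0, 0, 0, 0, 0, 1], [0, 0, 0, 0, 0, 0, 1]],
])

```text
time_s: 6.77
ee_pos: [0.6395, -0.0014, 0.277]
eef_rot: [-3.142, 0.0, 1.295]
force: [0.1, 0.1, -2.0]
grip_width: 0.0256
```

Request:
servo_tool([
  [[0, 0, 0, 0, 0, 0, 1], [0, 0, 0, 0, 0, 0, 1], [0, 0, 0, 0, 0, 0, 1], [0, 0, 0, 0, 0, 0, 1], [0, 0, 0, 0, 0, 0, 1], [0, 0, 0, 0, 0, 0, 1], [0, 0, 0, 0, 0, 0, 1], [0, 0, 0, 0, 0, 0, 1]],
])

```text
time_s: 7.43
ee_pos: [0.6395, -0.0014, 0.2771]
eef_rot: [3.142, 0.0, 1.295]
force: [0.6, -0.2, -0.2]
grip_width: 0.0258
```

Run:
```python
from h import *
st(); row([.4605,-.348,.302],-.028)
C=cam('scene');crop(C,220,270,70,75,8,'s6.png')
C=cam('top');crop(C,375,250,60,60,9,'t6.png')
```

```text
t 7.43 p [ 0.6395 -0.0014  0.2771] rot [3.1416e+00 4.0000e-04 1.2946e+00] F [ 0.64 -0.24 -0.21] w 0.0258 q [-0.06  0.47  1.13 -0.    1.55  0.22]
row [0.0002, 0.0002, 0.842, -0.7646, -0.1553, -0.0495] t 7.43 mm 390.9 deg 75.8
```

View pics/t6.png

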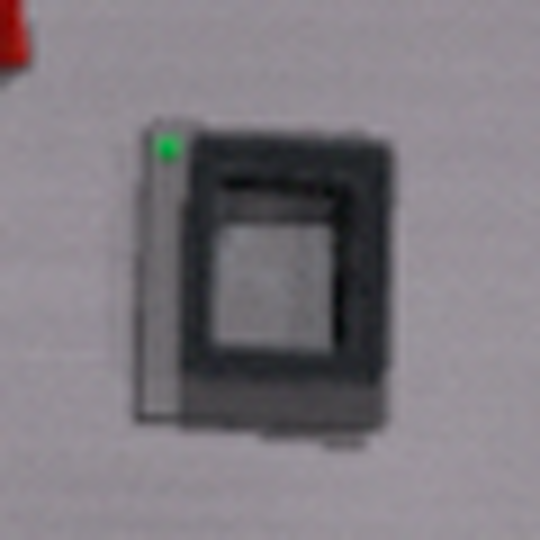

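Request:
servo_tool([
  [[0, 0, 0.03, -0.02, -0.005, -0.02, 1], [0, 0, 0.09, -0.07, -0.015, -0.04, 1], [0, 0, 0.16, -0.14, -0.03, -0.0495, 1], [0, 0, 0.23, -0.215, -0.044, -0.0495, 1], [0, 0, 0.3, -0.29, -0.06, -0.0495, 1], [0, 0, 0.37, -0.365, -0.075, -0.0495, 1], [0, 0, 0.44, -0.44, -0.09, -0.0495, 1], [0, 0, 0.515, -0.515, -0.105, -0.0495, 1], [0, 0, 0.59, -0.59, -0.12, -0.0495, 1], [0, 0, 0.665, -0.66, -0.134, -0.0495, 1], [0, 0, 0.74, -0.72, -0.146, -0.0495, 1], [0, 0, 0.81, -0.755, -0.153, -0.0495, 1]],
])

```text
time_s: 8.53
ee_pos: [0.4612, -0.3463, 0.302]
eef_rot: [3.141, 0.0, 0.014]
force: [-0.5, -0.0, -2.0]
grip_width: 0.0261
```

Run:
```python
from h import *
st(); row([.4605,-.348,.20],-.028)
```

```text
t 8.53 p [ 0.4612 -0.3463  0.302 ] rot [3.1408e+00 3.0000e-04 1.4200e-02] F [-0.49 -0.03 -2.  ] w 0.0261 q [-0.71  0.31  1.29 -0.    1.54  0.85]
row [0.0005, 0.0002, 0.0269, -0.0014, 0.0032, 0.2041] t 8.53 mm 102.0 deg 2.4
```

Request:
servo_tool([
  [[0, 0, 0.0269, -0.0014, 0.0032, 0.05, 1], [0, 0, 0.0269, -0.0014, 0.0032, 0.1, 1], [0, 0, 0.0269, -0.0014, 0.0032, 0.16, 1], [0, 0, 0.0269, -0.0014, 0.0032, 0.2, 1], [0, 0, 0.0269, -0.0014, 0.0032, 0.22, 1], [0, 0, 0.0269, -0.0014, 0.0032, 0.23, 1], [0, 0, 0.0269, -0.0014, 0.0032, 0.23, 1]],
])

```text
time_s: 9.12
ee_pos: [0.4605, -0.348, 0.187]
eef_rot: [3.141, 0.0, -0.028]
force: [0.4, -0.1, -2.2]
grip_width: 0.0259
```

Run:
```python
from h import *
st(); row([.4605,-.348,.1025],-.028)
C=cam('scene');crop(C,200,220,120,120,5,'s7.png')
```

```text
t 9.12 p [ 0.4605 -0.348   0.187 ] rot [ 3.1409e+00  5.0000e-04 -2.8000e-02] F [ 0.4  -0.11 -2.19] w 0.0259 q [-0.71  0.38  1.46 -0.    1.3   0.89]
row [0.0004, 0.0003, -0.0, -0.0, -0.0001, 0.1689] t 9.12 mm 84.5 deg 0.0
```

View pics/s7.png

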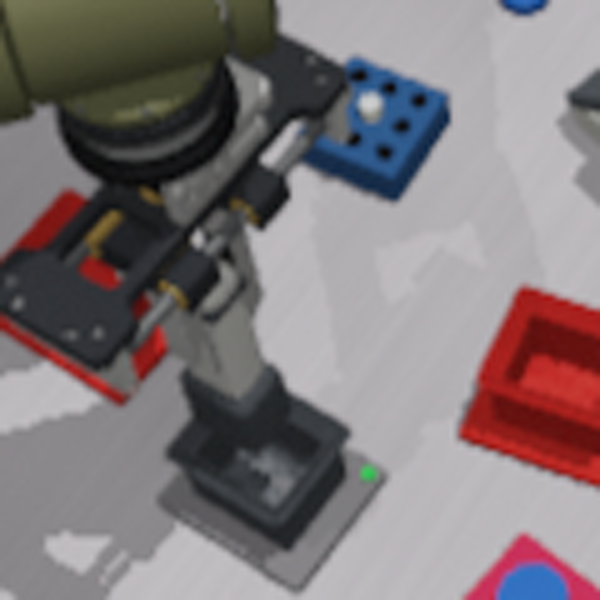

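The scanner hangs aligned above the grey cup (crop (260,465)). Lowering slowly.

Request:
servo_tool([
  [[0, 0, 0, 0, 0, 0.02, 1], [0, 0, 0, 0, 0, 0.045, 1], [0, 0, 0, 0, 0, 0.07, 1], [0, 0, 0, 0, 0, 0.095, 1], [0, 0, 0, 0, 0, 0.12, 1], [0, 0, 0, 0, 0, 0.14, 1], [0, 0, 0, 0, 0, 0.155, 1], [0, 0, 0, 0, 0, 0.164, 1], [0, 0, 0, 0, 0, 0.168, 1], [0, 0, 0, 0, 0, 0.168, 1], [0, 0, 0, 0, 0, 0.168, 1]],
])

```text
time_s: 10.08
ee_pos: [0.4611, -0.3485, 0.1044]
eef_rot: [3.14, -0.001, -0.028]
force: [0.3, 0.5, -1.3]
grip_width: 0.026
```

Run:
```python
from h import *
st()
C=cam('scene');crop(C,200,220,120,120,5,'s8.png')
```

```text
t 10.08 p [ 0.4611 -0.3485  0.1044] rot [ 3.1396e+00 -1.2000e-03 -2.8000e-02] F [ 0.3   0.46 -1.25] w 0.026 q [-0.71  0.46  1.55 -0.    1.13  0.89]
```

View pics/s8.png

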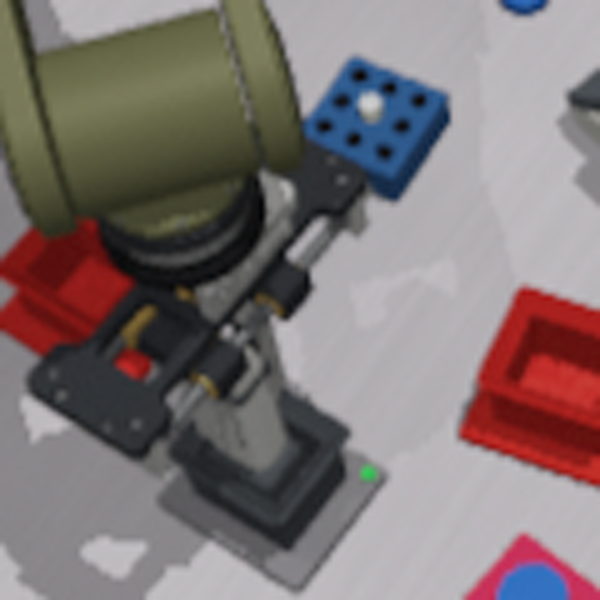

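Seated to within 2 mm. I'll lower the rest, then open.

Request:
servo_tool([
  [[0, 0, 0, -0.001, 0, 0.003, 1], [0, 0, 0, -0.001, 0, 0.005, 1], [0, 0, 0, -0.001, 0, 0.005, 1], [0, 0, 0, -0.001, 0, 0.005, 1]],
])

```text
time_s: 10.47
ee_pos: [0.4607, -0.3487, 0.1022]
eef_rot: [3.139, -0.002, -0.028]
force: [-0.4, -0.8, -0.4]
grip_width: 0.026
```

Run:
```python
from h import *
st()
```

```text
t 10.47 p [ 0.4607 -0.3487  0.1022] rot [ 3.1391e+00 -1.7000e-03 -2.8000e-02] F [-0.43 -0.82 -0.38] w 0.026 q [-0.71  0.46  1.55 -0.    1.13  0.89]
```

Request:
servo_tool([
  [[0, 0, 0, 0, 0, 0, 0.7], [0, 0, 0, 0, 0, 0, 0.6], [0, 0, 0, 0, 0, 0, 0.4], [0, 0, 0, 0, 0, 0, 0.2], [0, 0, 0, 0, 0, 0, 0.1], [0, 0, 0, 0, 0, 0, 0], [0, 0, 0, 0, 0, 0, 0], [0, 0, 0, 0, 0, 0, 0], [0, 0, 0, 0, 0, 0, 0], [0, 0, 0, 0, 0, 0, 0]],
])

```text
time_s: 11.3
ee_pos: [0.4607, -0.3487, 0.1022]
eef_rot: [3.139, -0.002, -0.028]
force: [0.0, -0.1, -0.2]
grip_width: 0.0845
```

Run:
```python
from h import *
st()
C=cam('scene');crop(C,200,220,120,120,5,'s9.png')
```

```text
t 11.3 p [ 0.4607 -0.3487  0.1022] rot [ 3.1391e+00 -1.6000e-03 -2.8000e-02] F [ 0.04 -0.1  -0.17] w 0.0845 q [-0.71  0.46  1.55 -0.    1.13  0.89]
```

View pics/s9.png

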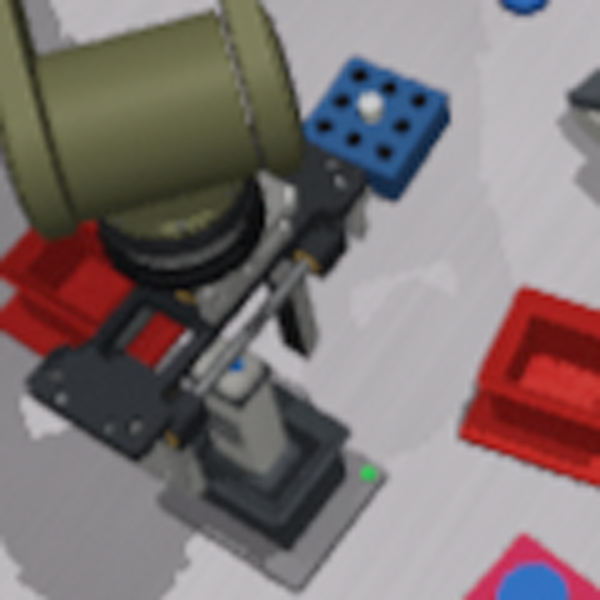

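The scanner is standing home and free. Going up and clear.

Request:
servo_tool([
  [[0, 0, 0, 0, 0, -0.05, 0], [0, 0, 0, 0, 0, -0.12, 0], [0, 0, 0, 0, 0, -0.2, 0], [0, 0, 0, 0, 0, -0.26, 0], [0, 0, 0, 0, 0, -0.28, 0], [0, 0, 0, 0, 0, -0.28, 0]],
])

```text
time_s: 11.85
ee_pos: [0.4611, -0.3488, 0.2449]
eef_rot: [3.136, -0.005, -0.028]
force: [0.5, -0.3, -0.3]
grip_width: 0.0941
```

Run:
```python
from h import *
st(); row([.529,.029,.24],1.304)
C=cam('scene');crop(C,220,270,70,75,8,'s10.png')
```

```text
t 11.85 p [ 0.4611 -0.3488  0.2449] rot [ 3.1362 -0.0053 -0.028 ] F [ 0.55 -0.27 -0.26] w 0.0941 q [-0.71  0.33  1.39 -0.    1.41  0.89]
row [0.0052, -0.0006, -0.848, 0.1146, -0.7592, 0.0063] t 11.85 mm 383.9 deg 76.3
```

View pics/s10.png

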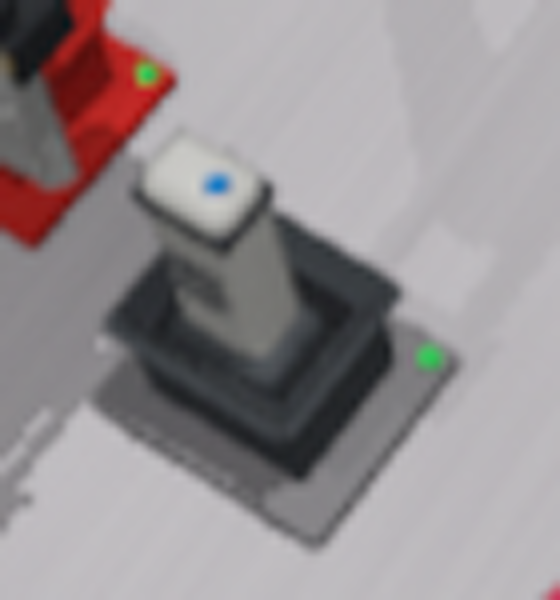

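The scanner is home, with its top at crop (205,185) as at the start. Moving above the handle.

Request:
servo_tool([
  [[0, 0, -0.06, 0.006, -0.04, 0, 0], [0, 0, -0.13, 0.015, -0.1, 0, 0], [0, 0, -0.2, 0.026, -0.17, 0, 0], [0, 0, -0.27, 0.036, -0.24, 0, 0], [0, 0, -0.345, 0.047, -0.31, 0, 0], [0, 0, -0.42, 0.057, -0.38, 0, 0], [0, 0, -0.495, 0.068, -0.45, 0, 0], [0.002, 0, -0.57, 0.078, -0.52, 0, 0], [0.003, 0, -0.645, 0.09, -0.59, 0, 0], [0.004, 0, -0.72, 0.1, -0.66, 0, 0], [0.005, 0, -0.795, 0.11, -0.73, 0.003, 0], [0.0052, 0, -0.848, 0.1146, -0.7592, 0.0063, 0]],
])

```text
time_s: 12.9
ee_pos: [0.5279, 0.0329, 0.2357]
eef_rot: [-3.135, -0.002, 1.313]
force: [0.0, -0.1, -0.1]
grip_width: 0.0943
```

Request:
servo_tool([
  [[0, 0, 0, 0, 0, 0, 0], [0, 0, 0, 0, 0, 0, 0]],
])

```text
time_s: 13.07
ee_pos: [0.5272, 0.0335, 0.2334]
eef_rot: [-3.132, -0.001, 1.313]
force: [0.5, -0.7, 0.0]
grip_width: 0.0942
```

Run:
```python
from h import *
st(); row([.529,.029,.123],1.304)
C=cam('scene');crop(C,270,120,160,150,4,'s11.png')
```

```text
t 13.07 p [0.5272 0.0335 0.2334] rot [-3.1317e+00 -9.0000e-04  1.3126e+00] F [ 0.5  -0.73  0.03] w 0.0942 q [-0.01  0.24  1.54  0.    1.38  0.25]
row [-0.0063, -0.0005, 0.0055, -0.008, 0.008, 0.2207] t 13.07 mm 110.5 deg 0.8
```

View pics/s11.png

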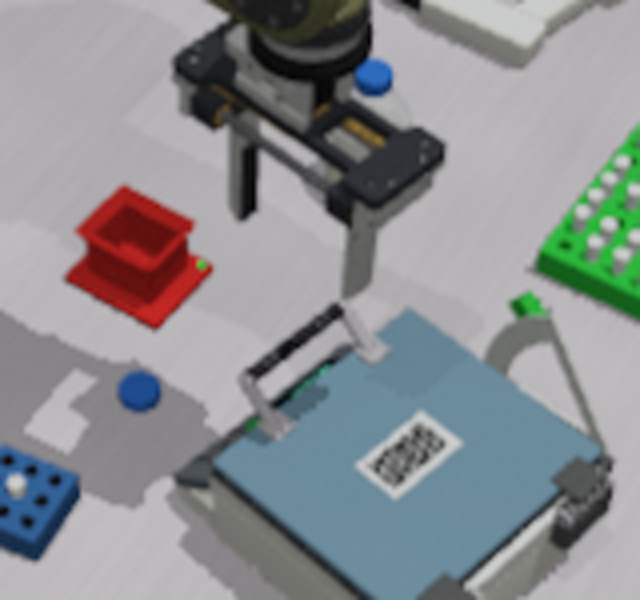

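Request:
servo_tool([
  [[-0.0063, 0, 0.0055, -0.008, 0.008, 0.05, 0.3], [-0.0063, 0, 0.0055, -0.008, 0.008, 0.1, 0.3], [-0.0063, 0, 0.0055, -0.008, 0.008, 0.15, 0.3], [-0.0063, 0, 0.0055, -0.008, 0.008, 0.19, 0.3], [-0.0063, 0, 0.0055, -0.008, 0.008, 0.21, 0.3], [-0.0063, 0, 0.0055, -0.008, 0.008, 0.2185, 0.3], [-0.0063, 0, 0.0055, -0.008, 0.008, 0.2185, 0.3], [-0.0063, 0, 0.0055, -0.008, 0.008, 0.2185, 0.3]],
])

```text
time_s: 13.78
ee_pos: [0.5297, 0.0276, 0.1257]
eef_rot: [3.139, -0.001, 1.301]
force: [0.7, -0.3, 0.9]
grip_width: 0.0658
```

Run:
```python
from h import *
st(); row([.529,.029,.123],1.304)
C=cam('scene');crop(C,290,140,120,110,5,'s12.png')
```

```text
t 13.78 p [0.5297 0.0276 0.1257] rot [ 3.1394e+00 -1.3000e-03  1.3006e+00] F [ 0.73 -0.3   0.89] w 0.0658 q [-0.02  0.34  1.67  0.    1.13  0.25]
row [0.0014, -0.0008, -0.0022, 0.0023, -0.0022, 0.0054] t 13.78 mm 3.1 deg 0.2
```

View pics/s12.png

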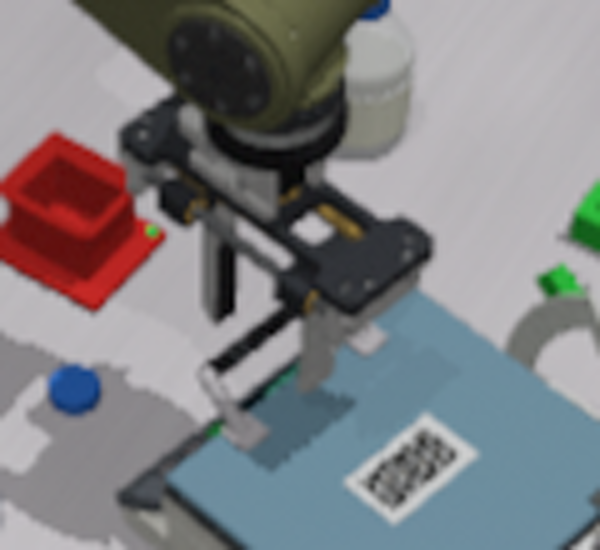

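The bar lies between the fingers, one on each side of it. Closing.

Request:
servo_tool([
  [[0, 0, 0, 0.001, -0.001, 0.003, 0.5], [0, 0, 0, 0.001, -0.001, 0.003, 0.7], [0, 0, 0, 0.001, -0.001, 0.003, 0.8], [0, 0, 0, 0.001, -0.001, 0.003, 0.9], [0, 0, 0, 0.001, -0.001, 0.003, 1], [0, 0, 0, 0.001, -0.001, 0.003, 1], [0, 0, 0, 0.001, -0.001, 0.003, 1], [0, 0, 0, 0.001, -0.001, 0.003, 1], [0, 0, 0, 0.001, -0.001, 0.003, 1], [0, 0, 0, 0.001, -0.001, 0.003, 1], [0, 0, 0, 0.001, -0.001, 0.003, 1], [0, 0, 0, 0.001, -0.001, 0.003, 1]],
], squeeze=25)

```text
time_s: 14.83
ee_pos: [0.5273, 0.0289, 0.1235]
eef_rot: [-3.138, -0.001, 1.301]
force: [-14.4, 3.7, 2.8]
grip_width: 0.011
```

Run:
```python
from h import *
st()
C=cam('scene');crop(C,290,140,120,110,5,'s13.png')
```

```text
t 14.83 p [0.5273 0.0289 0.1235] rot [-3.1383e+00 -7.0000e-04  1.3012e+00] F [-14.42   3.74   2.79] w 0.011 q [-0.02  0.34  1.67  0.    1.13  0.25]
```

View pics/s13.png

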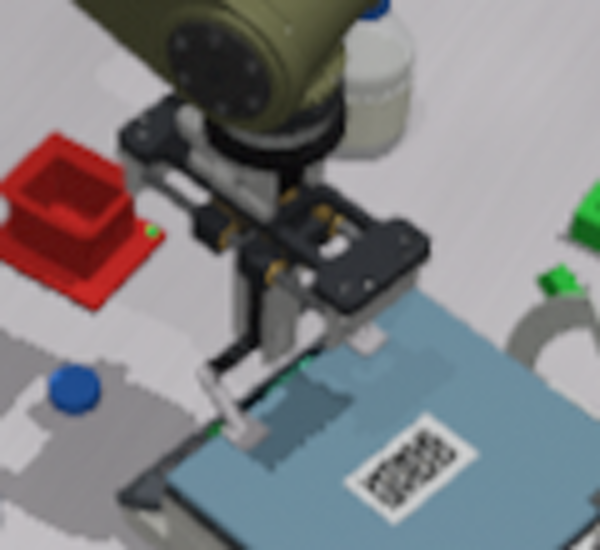

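Gripped on the 12 mm bar, with 15 N of side load from a 2 mm offset, which rebasing the pose relieves. Now lifting along the arc about the hinge, to 0.5 rad first.

Request:
servo_tool([
  [[0, 0, 0, 0, 0.003, -0.018, 1], [0, 0, 0, 0, 0.009, -0.039, 1], [0, 0, 0, 0, 0.017, -0.059, 1], [0, 0, 0, 0, 0.025, -0.078, 1], [0, 0, 0, 0, 0.034, -0.096, 1], [0, 0, 0, 0, 0.044, -0.114, 1], [0, 0, 0, 0, 0.055, -0.132, 1], [0, 0, 0, 0, 0.066, -0.149, 1], [0, 0, 0, 0, 0.078, -0.165, 1], [0, 0, 0, 0, 0.091, -0.181, 1], [0, 0, 0, 0, 0.091, -0.181, 1], [0, 0, 0, 0, 0.091, -0.181, 1]],
], squeeze=35)

```text
time_s: 15.88
ee_pos: [0.5711, 0.0167, 0.2137]
eef_rot: [-3.137, -0.0, 1.301]
force: [-5.7, 0.8, -4.0]
grip_width: 0.0112
```

Run:
```python
from h import *
st()
C=cam('scene');crop(C,290,140,150,130,5,'s14.png')
C=cam('top');crop(C,220,160,130,120,5,'t14.png')
```

```text
t 15.88 p [0.5711 0.0167 0.2137] rot [-3.1369e+00 -4.0000e-04  1.3011e+00] F [-5.66  0.77 -4.04] w 0.0112 q [-0.04  0.34  1.44  0.    1.36  0.23]
```

View pics/s14.png

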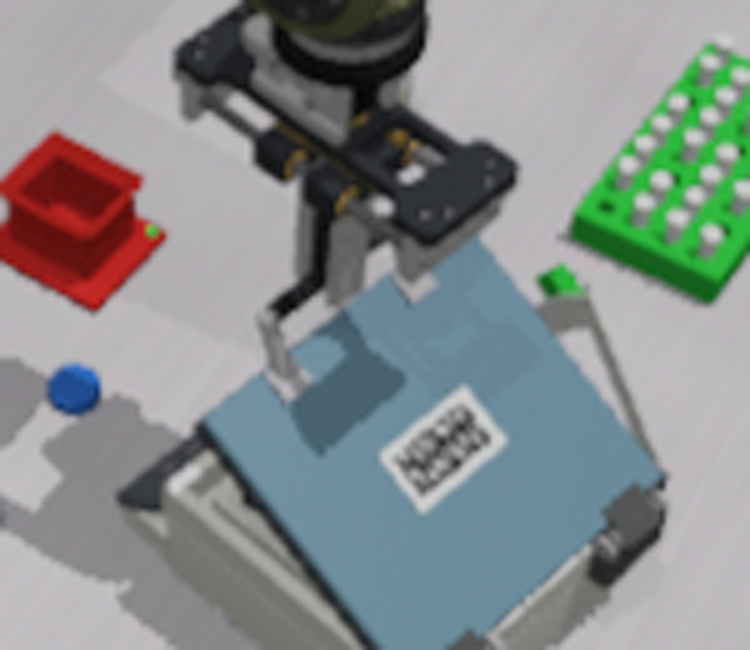

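View pics/t14.png

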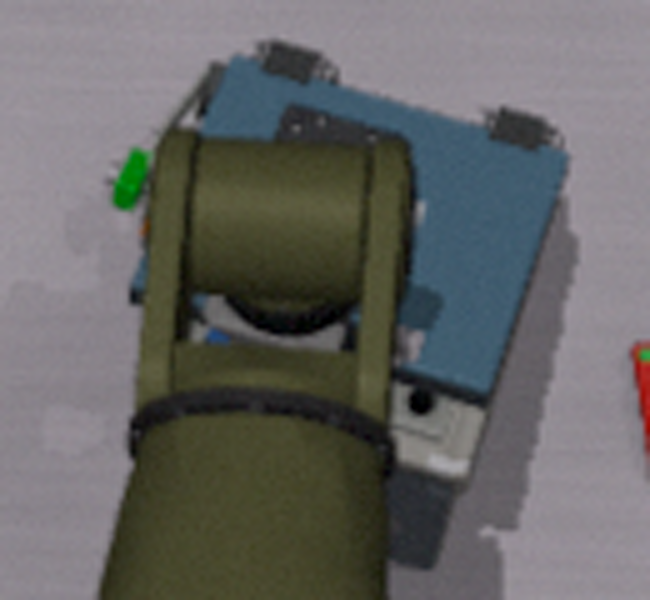

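Run:
```python
from h import *
from scipy.optimize import least_squares
S=cam("scene");T=cam("top")
f=lambda o,s,pts:np.array([[o[0]+(u+.5)/s-.5,o[1]+(v+.5)/s-.5] for u,v in pts])
LT0=f((235,160),5,[(230,212),(342,243),(322,310),(208,275)])
LS0=f((300,180),5,[(294,282),(378,212),(430,255),(345,325)])[[1,2,3,0]]
HT0=f((235,160),5,[(150,65),(490,168),(395,465),(60,365)])
HS0=f((300,180),5,[(602,262),(358,487),(118,288),(362,85)])
LSn=f((290,140),5,[(465,385),(510,435),(425,513),(378,460)])
# label order: T0: backleft, backright, frontright, frontleft
LS0=f((300,180),5,[(430,255),(345,325),(294,282),(378,212)])
LSn=f((290,140),5,[(510,435),(425,513),(378,460),(465,385)])
def world(P,hx,hy,yaw,a):
    x=np.array([np.cos(yaw),np.sin(yaw),0]);y=np.array([-np.sin(yaw),np.cos(yaw),0]);z=np.array([0,0,1.])
    X=x*np.cos(a)-z*np.sin(a);Z=x*np.sin(a)+z*np.cos(a)
    return [np.array([hx,hy,.095])+X*p[0]+y*p[1]+Z*p[2] for p in P]
def hood(c):return [(.008+c*0,.104,.02),(.008,-.104,.02),(-.18,-.104,.02),(-.18,.104,.02)]
def lab(c):return [(c+.02,.035,.02),(c+.02,-.035,.02),(c-.02,-.035,.02),(c-.02,.035,.02)]
def res(v):
    hx,hy,yaw,a,c=v; r=[]
    for C,P,u,aa in((T,lab(c),LT0,0),(S,lab(c),LS0,0),(T,hood(c),HT0,0),(S,hood(c),HS0,0),(S,lab(c),LSn,a)):
        r+=[proj(C,w)-q for w,q in zip(world(P,hx,hy,yaw,aa),u)]
    return np.array(r).ravel()
s=least_squares(res,[.722,-.024,-.267,.5,-.086]);print(s.x.round(4),np.abs(s.fun).reshape(5,-1).mean(1).round(2))
hx,hy,yaw,a,c=s.x
for aa in(0,a,.6,.65,.7,.75,.8):
    p,=world([(-.12,.110,0)],hx,hy,yaw,aa);q,=world([(-.12,.126,0)],hx,hy,yaw,aa)
    print(round(aa,3),"ptr T",proj(T,p).round(1),"S",proj(S,p).round(1),"clipcentre T",proj(T,q).round(1),"S",proj(S,q).round(1))
crop(T,236,180,30,40,15,"t_clip2.png")
```

```text
[ 0.722  -0.0225 -0.2652  0.5206 -0.0855] [0.23 0.35 0.78 0.85 0.41]
0 ptr T [250.4 213.7] S [387.1 209.9] clipcentre T [245.2 212.2] S [390.6 207. ]
0.521 ptr T [250.1 203.7] S [393.5 200. ] clipcentre T [244.7 202.2] S [397.1 197. ]
0.6 ptr T [250.3 201.4] S [395.2 199.1] clipcentre T [244.9 199.8] S [398.8 196.1]
0.65 ptr T [250.5 199.8] S [396.4 198.6] clipcentre T [245.1 198.2] S [400.  195.6]
0.7 ptr T [250.7 198.2] S [397.6 198.3] clipcentre T [245.3 196.6] S [401.2 195.3]
0.75 ptr T [251.  196.4] S [398.9 198. ] clipcentre T [245.6 194.9] S [402.5 195. ]
0.8 ptr T [251.3 194.7] S [400.2 197.8] clipcentre T [245.9 193.1] S [403.9 194.8]
```

View pics/t_clip2.png

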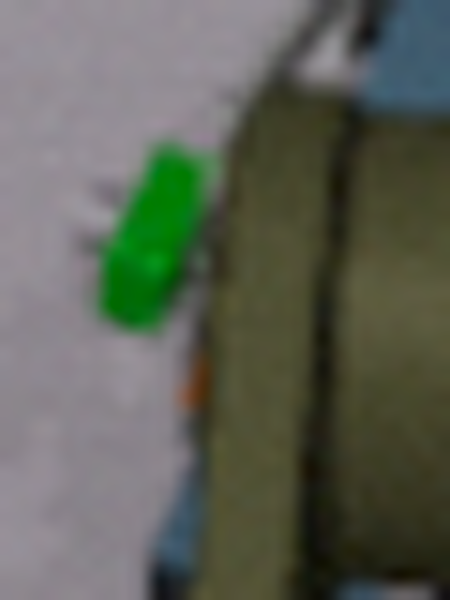

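Run:
```python
from h import *
from scipy.optimize import least_squares
T=cam("top");S=cam("scene")
hx,hy,yaw=.722,-.0225,-.2652
x=np.array([np.cos(yaw),np.sin(yaw),0]);y=np.array([-np.sin(yaw),np.cos(yaw),0]);z=np.array([0,0,1.]);H=np.array([hx,hy,.095])
obs=[((190,145),-.018,.009),((145,258),.018,.009),((130,325),.018,-.009)]
def pt(a,L,dr,dt,dl=0): 
    r=-x*np.cos(a)+z*np.sin(a); t=x*np.sin(a)+z*np.cos(a); return H+y*(L+dl)+r*(.12+dr)+t*dt
def res(v): return np.ravel([(proj(T,pt(v[0],v[1],dr,dt))-[236,180]+.5)*15-.5-np.array(o) for o,dr,dt in obs])
s=least_squares(res,[.7,.126]);print(s.x,s.fun.round())
for k,v in((T,"T"),(S,"S")):
    print(v,[proj(k,pt(s.x[0],s.x[1],i*.018,l*.009,j*.007)).round(1).tolist() for i in(-1,1) for j in(-1,1) for l in(-1,1)])
# soft silhouette
im=T[0][180:210,236:266].astype(float); g=im[...,1]-np.maximum(im[...,0],im[...,2]); 
w=np.clip(g/90,0,1)
def cov(a,L):
    q=np.array([((proj(T,pt(a,L,i*.018,l*.009,j*.007))-[236,180])+.5)*20 for i in(-1,1) for j in(-1,1) for l in(-1,1)],np.int32)
    b=np.zeros((600,600),np.float32);cv2.fillConvexPoly(b,cv2.convexHull(q),1);return cv2.GaussianBlur(cv2.resize(b,(30,30),interpolation=cv2.INTER_AREA),(0,0),.6)
best=sorted((((cov(a,L)-w)**2).sum(),round(a,3),round(L,4)) for a in np.arange(.6,.86,.01) for L in np.arange(.115,.14,.002))[:4];print(best)
```

```text
[0.73922755 0.1234927 ] [ 7.  5. -5. -8. -2.  4.]
T [[250.2, 195.4], [251.0, 190.2], [245.5, 194.1], [246.3, 188.9], [246.5, 202.2], [247.3, 196.9], [241.7, 200.8], [242.5, 195.5]]
S [[401.2, 202.5], [405.1, 201.8], [404.3, 199.9], [408.3, 199.1], [395.1, 191.9], [399.0, 191.1], [398.3, 189.3], [402.2, 188.4]]
[(np.float64(7.888996973897536), np.float64(0.74), np.float64(0.125)), (np.float64(8.522186983519434), np.float64(0.73), np.float64(0.125)), (np.float64(8.749197249707686), np.float64(0.75), np.float64(0.125)), (np.float64(9.888811586384165), np.float64(0.72), np.float64(0.125))]
```

Run:
```python
from h import *
T=cam("top");S=cam("scene")
for C in(T,S): print(-C[2].T@C[3])
im0=cv2.imread("pics/scene0.png")
cr=im0[183:208,388:418]; cv2.imwrite("pics/s_clipbig.png",cv2.resize(cr,None,fx=24,fy=24,interpolation=cv2.INTER_CUBIC))
hx,hy,yaw=.722,-.0225,-.2652
x=np.array([np.cos(yaw),np.sin(yaw),0]);y=np.array([-np.sin(yaw),np.cos(yaw),0]);z=np.array([0,0,1.]);H=np.array([hx,hy,.095])
# plate top check: z=.2 at lateral .117, 
for r,a in((.105,np.pi/2),(.12,.74),(.13,.9),(.12,1.2),(.02,1.57)):
    p=H+y*.117+r*(-x*np.cos(a)+z*np.sin(a)); print(r,a,((proj(S,p)-[388,183]+.5)*24).round(),p.round(3))
```

```text
[ 0.23733116 -0.07520188  1.86598377]
[ 0.9007116  -0.69344182  1.1235806 ]
0.105 1.5707963267948966 [942. 627.] [0.753 0.09  0.2  ]
0.12 0.74 [306. 342.] [0.667 0.114 0.176]
0.13 0.9 [381. 260.] [0.675 0.112 0.197]
0.12 1.2 [648. 378.] [0.711 0.102 0.207]
0.02 1.57 [ 812. 1078.] [0.753 0.09  0.115]
```

View pics/s_clipbig.png

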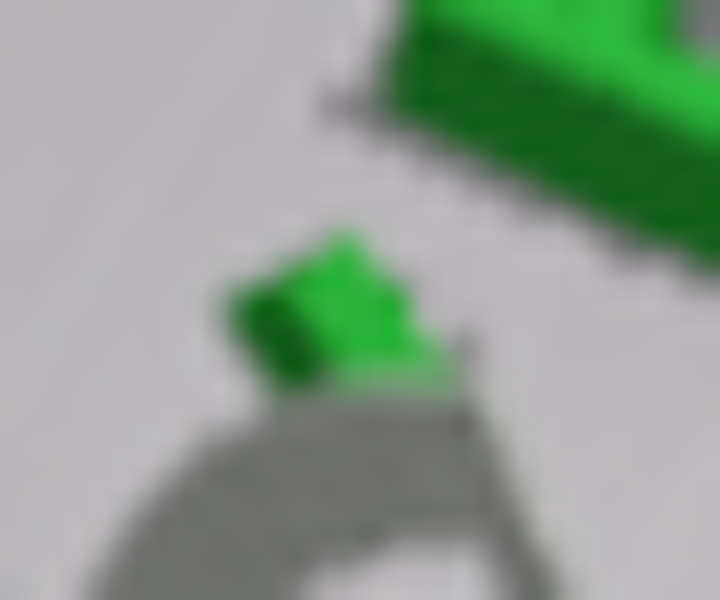

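```bash
cat > fit.py <<'E'
from h import *
from scipy.optimize import differential_evolution
T=cam("top");S=cam("scene")
t0=cv2.imread("pics/top0.png")[:,:,::-1].astype(float);s0=cv2.imread("pics/scene0.png")[:,:,::-1].astype(float)
def green(im): return np.clip((im[...,1]-np.maximum(im[...,0],im[...,2]))/80,0,1)
gT=green(t0)[180:210,236:266]; gS=green(s0)[188:213,388:418]; gS[:2]=0; gS[0:8,14:]*=0 if False else 1
hx,hy,yaw=.722,-.0225,-.2652
x=np.array([np.cos(yaw),np.sin(yaw),0]);y=np.array([-np.sin(yaw),np.cos(yaw),0]);z=np.array([0,0,1.]);H=np.array([hx,hy,.095])
def cov(C,o,n,a,L,rc,sr,st,sl,ds=(0,0)):
    r=-x*np.cos(a)+z*np.sin(a); t=x*np.sin(a)+z*np.cos(a)
    q=np.array([((proj(C,H+y*(L+j*sl/2)+r*(rc+i*sr/2)+t*l*st/2)+ds-o)+.5)*16 for i in(-1,1) for j in(-1,1) for l in(-1,1)]).astype(np.int32)
    b=np.zeros((n[1]*16,n[0]*16),np.float32);cv2.fillConvexPoly(b,cv2.convexHull(q),1);return cv2.GaussianBlur(cv2.resize(b,n,interpolation=cv2.INTER_AREA),(0,0),.6)
W=np.ones_like(gS);W[10:]=0;W[:2]=0   # rows 190..197
W[:4,12+4:]=0
def cost(a,L,rc,sr,st,sl,du=0,dv=0):
    return ((cov(T,[236,180],(30,30),a,L,rc,sr,st,sl)-gT)**2).sum(), (W*(cov(S,[388,188],(30,25),a,L,rc,sr,st,sl,(du,dv))-gS)**2).sum()
if __name__=="__main__":
    for name,fn,b in(("a,L",lambda v:(v[0],v[1],.12,.036,.018,.014),[(.3,1.2),(.11,.14)]),
      ("a,L,rc",lambda v:(v[0],v[1],v[2],.036,.018,.014),[(.3,1.2),(.11,.14),(.08,.14)]),
      ("a,L,rc,sr,st,sl",lambda v:tuple(v),[(.3,1.2),(.11,.14),(.08,.14),(.01,.04),(.01,.04),(.01,.04)]),
      ("a,L,du,dv",lambda v:(v[0],v[1],.12,.036,.018,.014,v[2],v[3]),[(.3,1.2),(.11,.14),(-2,2),(-5,5)])):
        s=differential_evolution(lambda v:sum(cost(*fn(v))),b,seed=1,maxiter=60,popsize=10)
        print(name,s.x.round(4),s.fun.round(2),np.round(cost(*fn(s.x)),2))
    np.set_printoptions(linewidth=200,precision=1,suppress=True); print(gS[:14,6:26])
E
python3 fit.py
```

```text
a,L [0.7377 0.1239] 40.88 [ 8.82 32.06]
a,L,rc [0.6404 0.1282 0.1058] 12.52 [8.01 4.51]
a,L,rc,sr,st,sl [0.659  0.1277 0.1083 0.0325 0.0177 0.0102] 4.6 [1.  3.6]
a,L,du,dv [0.7346 0.1249 1.0118 4.4772] 12.38 [7.67 4.71]
[[0.  0.  0.  0.  0.  0.  0.  0.  0.  0.  0.  0.  0.  0.  0.  0.  0.  0.  0.  0. ]
 [0.  0.  0.  0.  0.  0.  0.  0.  0.  0.  0.  0.  0.  0.  0.  0.  0.  0.  0.  0. ]
 [0.  0.  0.  0.  0.  0.  0.  0.  0.  0.  0.  0.  0.  0.  0.1 0.2 0.5 0.8 0.8 0.8]
 [0.  0.  0.  0.  0.  0.  0.  0.  0.  0.  0.  0.  0.  0.  0.  0.  0.1 0.2 0.5 0.8]
 [0.  0.  0.  0.  0.  0.  0.  0.  0.3 0.1 0.  0.  0.  0.  0.  0.  0.  0.  0.  0.2]
 [0.  0.  0.  0.  0.  0.1 0.1 0.7 1.  0.4 0.  0.  0.  0.  0.  0.  0.  0.  0.  0. ]
 [0.  0.  0.  0.1 0.1 0.4 1.  1.  1.  1.  0.3 0.  0.  0.  0.  0.  0.  0.  0.  0. ]
 [0.  0.  0.  0.3 0.8 1.  1.  1.  1.  1.  1.  0.1 0.  0.  0.  0.  0.  0.  0.  0. ]
 [0.  0.  0.  0.3 0.8 0.8 1.  1.  1.  1.  1.  0.5 0.  0.  0.  0.  0.  0.  0.  0. ]
 [0.  0.  0.  0.1 0.4 0.8 0.8 1.  1.  1.  1.  1.  0.4 0.  0.  0.  0.  0.  0.  0. ]
 [0.  0.  0.  0.  0.2 0.6 0.8 0.6 0.9 0.9 0.8 0.8 0.6 0.1 0.  0.  0.  0.  0.  0. ]
 [0.  0.  0.  0.  0.1 0.2 0.3 0.2 0.3 0.3 0.2 0.3 0.3 0.1 0.  0.  0.  0.  0.  0. ]
 [0.  0.  0.  0.  0.  0.1 0.1 0.  0.  0.  0.  0.  0.  0.  0.  0.  0.  0.  0.  0. ]
 [0.  0.  0.  0.  0.  0.  0.  0.  0.  0.  0.  0.  0.  0.  0.  0.  0.  0.  0.  0. ]]
```

The joint fit over both views shows the clip's body centred at about 106 mm radius, so my first assumption of 120 mm was wrong. That puts the clip angle at about 0.65 rad. The hood is now at about 0.51 rad, so I'll move on to about 0.65 rad.

Request:
servo_tool([
  [[0, 0, 0, 0, 0.009, -0.01, 1], [0, 0, 0, 0, 0.018, -0.019, 1], [0, 0, 0, 0, 0.027, -0.028, 1], [0, 0, 0, 0, 0.036, -0.036, 1], [0, 0, 0, 0, 0.042, -0.041, 1], [0, 0, 0, 0, 0.042, -0.041, 1], [0, 0, 0, 0, 0.042, -0.041, 1], [0, 0, 0, 0, 0.042, -0.041, 1]],
])

```text
time_s: 17.05
ee_pos: [0.5909, 0.0112, 0.2341]
eef_rot: [-3.136, -0.0, 1.301]
force: [-7.7, 1.8, -2.2]
grip_width: 0.0111
```

Run:
```python
from h import *
st()
C=cam('scene');crop(C,340,180,100,100,6,'s15.png')
cv2.imwrite("pics/scene15.png",np.ascontiguousarray(C[0][:,:,::-1]))
C=cam('top');crop(C,230,175,40,40,14,'t15.png')
```

```text
t 17.05 p [0.5909 0.0112 0.2341] rot [-3.1360e+00 -1.0000e-04  1.3013e+00] F [-7.67  1.78 -2.23] w 0.0111 q [-0.04  0.38  1.35  0.    1.42  0.23]
```

View pics/s15.png

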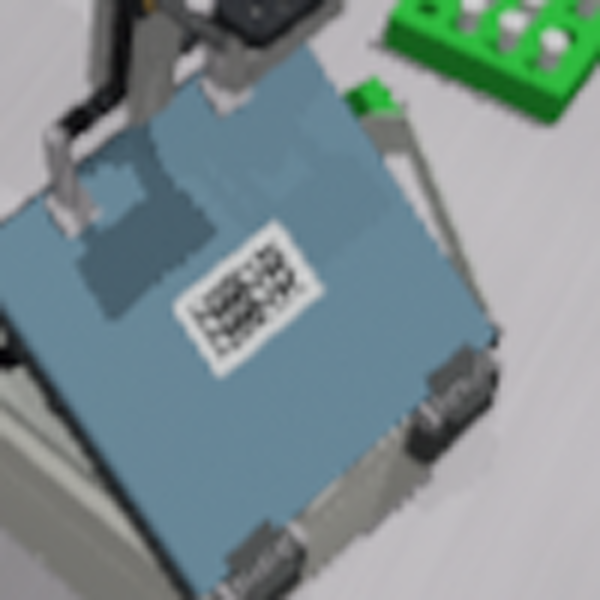

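View pics/t15.png

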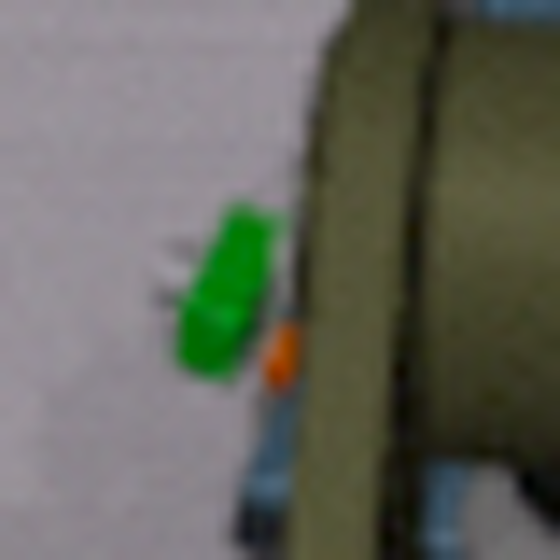

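```bash
cat > ang.py <<'E'
from h import *
from scipy.optimize import least_squares
S=cam("scene");T=cam("top")
f=lambda o,s,pts:np.array([[o[0]+(u+.5)/s-.5,o[1]+(v+.5)/s-.5] for u,v in pts])
LT0=f((235,160),5,[(230,212),(342,243),(322,310),(208,275)])
HT0=f((235,160),5,[(150,65),(490,168),(395,465),(60,365)])
HS0=f((300,180),5,[(602,262),(358,487),(118,288),(362,85)])
LS0=f((300,180),5,[(430,255),(345,325),(294,282),(378,212)])
LS1=f((290,140),5,[(510,435),(425,513),(378,460),(465,385)])
LS2=f((340,180),6,[(325,290),(220,378),(172,302),(275,222)])
def world(P,hx,hy,yaw,a):
    x=np.array([np.cos(yaw),np.sin(yaw),0]);y=np.array([-np.sin(yaw),np.cos(yaw),0]);z=np.array([0,0,1.])
    X=x*np.cos(a)-z*np.sin(a);Z=x*np.sin(a)+z*np.cos(a)
    return [np.array([hx,hy,.095])+X*p[0]+y*p[1]+Z*p[2] for p in P]
hood=[(.008,.104,.02),(.008,-.104,.02),(-.18,-.104,.02),(-.18,.104,.02)]
def lab(c):return [(c+.02,.035,.02),(c+.02,-.035,.02),(c-.02,-.035,.02),(c-.02,.035,.02)]
def res(v,full=True,fixh=None):
    hx,hy,yaw,a1,a2,c=v; r=[]
    L=[(T,lab(c),LT0,0),(S,lab(c),LS0,0),(S,lab(c),LS1,a1),(S,lab(c),LS2,a2)]
    if full:L+=[(T,hood,HT0,0),(S,hood,HS0,0)]
    for C,P,u,aa in L: r+=[proj(C,w)-q for w,q in zip(world(P,hx,hy,yaw,aa),u)]
    r=np.array(r).ravel()
    return r
for full in(True,False):
    s=least_squares(lambda v:res(v,full),[.722,-.024,-.267,.5,.65,-.086]);print(s.x.round(4),np.abs(s.fun).reshape(-1,8).mean(1).round(2))
E
python3 ang.py
```

```text
[ 0.7221 -0.0225 -0.2656  0.5208  0.6459 -0.0856] [0.23 0.35 0.41 0.26 0.79 0.85]
[ 0.725  -0.023  -0.2682  0.502   0.6281 -0.0882] [0.26 0.25 0.39 0.22]
```

Run:
```python
import fit; from fit import *
for h in((.722,-.0225),(.725,-.023),(.719,-.0217)):
    fit.H=np.array([*h,.095])
    for nm,fn,b in(("rc",lambda v:(v[0],v[1],v[2],.036,.018,.014),[(.3,1.),(.11,.14),(.09,.13)]),
       ("rc,sizes",lambda v:tuple(v),[(.3,1.),(.11,.14),(.09,.13),(.025,.04),(.01,.022),(.008,.018)])):
        s=differential_evolution(lambda v:sum(cost(*fn(v))),b,seed=2,maxiter=60,popsize=8); print(h,nm,s.x.round(4),round(s.fun,2))
```

```text
(0.722, -0.0225) rc [0.6352 0.1285 0.1055] 12.6
(0.722, -0.0225) rc,sizes [0.6642 0.1276 0.1087 0.0319 0.0183 0.01  ] 4.61
(0.725, -0.023) rc [0.6231 0.1278 0.1082] 12.83
(0.725, -0.023) rc,sizes [0.6461 0.1273 0.1109 0.0325 0.0176 0.0103] 4.57
(0.719, -0.0217) rc [0.6585 0.1283 0.1033] 12.28
(0.719, -0.0217) rc,sizes [0.6792 0.1276 0.1063 0.0324 0.0181 0.01  ] 4.66
```

Hood angle is about 0.63–0.65 rad and clip angle about 0.62–0.66 rad, so they match within about 2 mm. I'll let it settle, then do the last checks.

Request:
servo_tool([
  [[0, 0, 0, 0, 0, 0, 1], [0, 0, 0, 0, 0, 0, 1], [0, 0, 0, 0, 0, 0, 1], [0, 0, 0, 0, 0, 0, 1], [0, 0, 0, 0, 0, 0, 1], [0, 0, 0, 0, 0, 0, 1]],
])

```text
time_s: 17.85
ee_pos: [0.5906, 0.0113, 0.234]
eef_rot: [-3.135, 0.0, 1.301]
force: [-4.6, 0.8, -6.0]
grip_width: 0.0108
```

Run:
```python
from h import *
st();print(get_obs()["joint_vel"].round(4))
C=cam('scene');cv2.imwrite("pics/scene16.png",np.ascontiguousarray(C[0][:,:,::-1]))
st()
```

```text
t 17.85 p [0.5906 0.0113 0.234 ] rot [-3.1351  0.      1.3014] F [-4.62  0.78 -6.01] w 0.0108 q [-0.04  0.38  1.35  0.    1.42  0.23]
[ 0.0005  0.0005 -0.002  -0.001  -0.0009 -0.0013]
t 17.9 p [0.5906 0.0113 0.234 ] rot [-3.1352e+00  1.0000e-04  1.3014e+00] F [-5.62  0.99 -5.37] w 0.0107 q [-0.04  0.38  1.35  0.    1.42  0.23]
```

View pics/scene16.png

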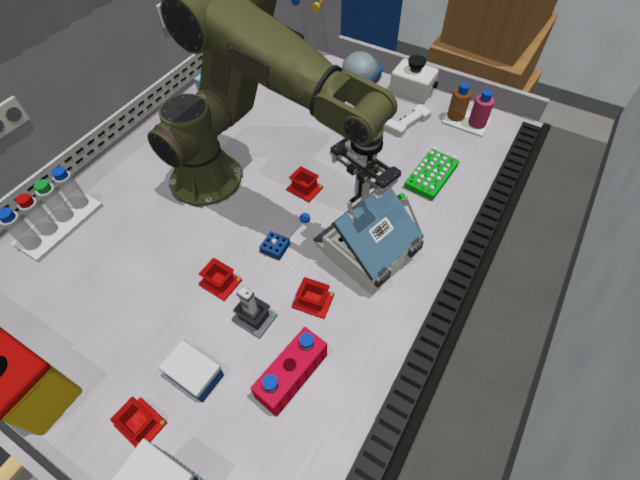

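The scanner is home at (250,310), the hood is held open at (385,225), and the cap, block and racks are where they were. Handing in.

```bash
python3 -c "
from station import *
print(hand_in())"
```

```text
the job is handed in; nothing more can be done
None
```

I scanned the label, put the scanner back in its grey holster, and lifted the hood to the green clip. I handed in at about 18 s, still holding the handle; no verdict is given.

- **Scan:** I held the scanner about 70 mm above the label for roughly 1.9 s. The last picture put its nose within about 3 mm of the predicted place.
- **Scanner home:** after release and in the final picture, it stands upright in the holster as it did at the start.
- **Hood:** image fits give the hood at 0.63–0.65 rad and the clip at 0.62–0.66 rad, about 2 mm apart at the pointer. The arm was still, with about 7 N at the wrist and the fingers closed on the bar with the squeeze set to 35 N.
- **Disagreement:** my first clip estimate was 0.74 rad, from the top view, assuming the clip's body is centred 120 mm from the hinge line. The scene view ruled that out; both views together put it at about 106 mm, so I used 0.65 rad. The pointer was visible only in the top view, where its position fits 0.65 rad.
- **Not fully checked:** the gripper hid the bottle in the last picture; it was standing upright with the gripper on the handle just before the lift. The other things I could see looked unmoved.

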